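# Preheat the iron serving plates on an interlocked warming plate

## Robot

A 6-joint arm with a two-finger parallel gripper is mounted at the origin on the work surface. World frame = base frame: x ahead of the robot, y to its left, z up, the work surface at z = 0. Lengths are in mm, angles in rad, forces in N, time in s.
With the tool pointing down it reaches from about 350 to 875 mm from the base axis. Payload 4.2 kg.
Tool frame: the origin (TCP) lies midway between the tips of the shut fingers; the grasp point (between the pads) lies 19 mm behind it (arm.grip_point_offset is the z of the grasp point in the tool frame, in mm); z points along the fingers, x is the direction in which the jaws open and shut, and the axes are right-handed (so a half turn about z gives the same grasp; the last joint's range is limited). The gripper opens to 85 mm and grips with 20 to 120 N. Pads are 22 mm wide; open, the fingers measure 114 mm over their backs; the gripper's body (76 mm by 85 mm) begins 54 mm behind the grasp point. The pads swing forward as they close: fully open they stand 13 mm farther back than shut.
Start: joints at [-0.929, 0.385, 0.008, 0, -1.194, -0.259], TCP at [233.463, -579.736, 231.312] pointing down, gripper open.
Joint ranges: [-3.14, 3.14], [-1.21, 2.06], [-1.07, 1.41], [-3.16, 2.05], [-2.99, -0.16], [-3.1, 3.1]. Speed limits (rad/s): [2.79, 2.79, 3.14, 3.14, 3.14, 3.14].

## Interface

Orientations are given as a unit quaternion [x, y, z, w].
In Python, from bench import arm gives the robot as it stands.
- The arm moves only by the shell command python3 -m jog 'ROWS'. ROWS is JSON, a list of rows, each an object of numbers: "hand": the finger opening in mm, from 0 to 85.4; "dx", "dy", "dz": the shift along the tool's x, y, z in mm; "rx", "ry", "rz": the turn, a rotation vector about the tool's x, y, z in rad. A call has 1 to 5 rows; each row shifts and turns the commanded pose from where the row before left it, along the tool's axes as they then stand; what a row does not reach is not made up. A row lasts 1/12 s, in which the tool goes at most 41.7 mm and 7.16 degrees, less where a joint would pass 70% of its speed; a pose out of reach is approached as far as the arm can. A call with a gripper value outside its range is refused whole. The fingers move at their own pace and stop on an object; the grip force is fixed at half the most. Time passes only in rows, so rows that do not move let the fingers close. It gives the time, the measured TCP pose, the force and the opening at its end, in the units of the state.
- arm.read_state(): the state, without advancing time (a new reading comes with each control period).
- arm.get_image(name): name is "scene" or "side" or "wrist"; returns a dict with "img" (384x512x3 uint8, red, green, blue), "depth" (384x512 float32, mm along the optical axis (not along the pixel's ray), 0 where there is no reading), "intrinsics" (3x3 intrinsics, pixels), "R" (3x3) and "t" (3): a world point X has camera coordinates R X + t; the wrist camera has in their place "T_tool_cam" (4x4, takes a point from camera to tool coordinates, whose origin is the TCP and whose axes are the tool frame's). Camera axes: x right, y down, z forward; pixel columns grow to the right and rows downward; lengths in mm; the calibration is good to about 2 mm. A picture is of the moment at which its call begins: read the wrist's pose just before it.
- arm.job_done(): hands the job in, once; it reports no verdict.
The state is a dict: "clock": time; "joints": joint angles; "joint_vel": joint speeds; "joint_efforts": joint torques, N m; "position": TCP position; "ee_rot": TCP orientation; "contact_force": force on the tool from outside, world axes, zero at the start; "wrist_torque": the same for the moment, N m; "gripper_width": finger opening in mm.
Only numpy, scipy, OpenCV 4.12 (cv2) and the standard library are available. Lean on these libraries where they do the work, as an engineer would, in place of code of your own. Each camera call takes 0.05 s, during which the arm holds its last target.

## Task

The warming plate let into this bun stall's counter is live: shut it off by pushing all three levers of its switch bank fully away from you, in whatever order the interlock permits (it differs from day to day; try gently, and leave a lever that is blocked until another has freed it), before any iron plate goes onto it. While it is off, slide every round iron plate lying on the counter until it is wholly on the warming plate, without lifting it, then bring all three levers fully back towards you, again as the interlock permits. At the end every iron plate must lie wholly on the warming plate (slide back any that got knocked), and the other things on the counter must stay where they are.

Things in the scene. Friction and masses are not known exactly. Their poses are not given: they have to be found in the camera images.
- warmer: warming plate: a flat pale metal rectangle with a dark edge line, let in flush with the counter (nothing to climb), 160 mm along its x by 440 mm along its y; origin at its centre, on the counter surface. An iron plate is wholly on it when its centre is within 32 mm of the centre along x and 172 mm along y.
- bank_mid (a point): point on top of the switch bank, a steel box 100 mm high, on the pivot line of the levers. The box reaches 55 mm to the -x side, 145 mm to the +x side and 115 mm to either y side of this point (bank's own axes, as this point is turned). The levers stand in a row along the bank's y, 65 mm apart, and swing in its x-z plane about a line 25 mm below this point.
- lever_left (a joint): left lever (bank's +y side) in rad: 0 = on, leaning 0.45 rad from vertical towards the robot (-x of the bank); 0.9 = off, leaning 0.45 rad away. Stays where left; 2 to 3 N at the grip moves it. Fully off: above 0.8, fully on: below 0.1. A lever blocked by the interlock gives up to 0.2 rad, then stops hard; more than 60 N on a lever counts as forcing it.
- lever_mid (a joint): middle lever, same as the left one. Interlock of the three (hidden in the box): with all on, exactly one lever can be moved; thrown fully it frees a second, and that one frees the third; they come back only in the reverse order. Which is first, second and third differs from start to start.
- lever_right (a joint): right lever (bank's -y side), same as the left one.
- lever_left_grip (a point): centre of the left lever's black round grip, 22 mm in diameter, 55 mm long along the lever (point z axis points out along the lever); 107.5 mm from the pivot, so the grip spans 80 to 135 mm from it.
- lever_mid_grip (a point): centre of the middle lever's grip, same shape.
- lever_right_grip (a point): centre of the right lever's grip, same shape.
- iron1_c (a point): centre (half-way up) of a round dark iron serving plate, 96 mm in diameter, 16 mm thick, flat underside, about 0.6 kg, lying on the counter; too wide to grip across, it is pushed. Two or three such plates, all alike, are present.
- iron2_c (a point): centre (half-way up) of a round dark iron serving plate, 96 mm in diameter, 16 mm thick, flat underside, about 0.6 kg, lying on the counter; too wide to grip across, it is pushed. Two or three such plates, all alike, are present.
- iron3_c (a point): centre (half-way up) of a round dark iron serving plate, 96 mm in diameter, 16 mm thick, flat underside, about 0.6 kg, lying on the counter; too wide to grip across, it is pushed. Two or three such plates, all alike, are present.
- shaker: bystander: small glass salt shaker, 38 mm in diameter, 45 mm tall, origin under its centre
- cup: bystander: small white cup, 60 mm in diameter, 55 mm tall, origin under its centre
- pot: bystander: squat yellow sauce pot, 60 mm in diameter, 45 mm tall, origin under its centre
- tongs: bystander: steel tongs, 260 mm long along x, 15 mm high, origin under their middle
- jar: bystander: amber jar, 68 mm in diameter, 90 mm tall, origin under its centre
Things that resemble listed ones, but are neither listed nor needed, are in the scene too. What is shaped like the part that bears iron3_c but green, orange or purple is not meant.

How it is judged (in metres and radians):
On the way, in this order (a step that is already met when the one before it is completed fails the run):
1. all three levers are fully off, and no iron plate is on the warming plate yet (value of joint each of lever_left, lever_mid, lever_right above 0.78 rad and x of each of iron1_c, iron2_c, iron3_c in the frame of warmer below -0.04 m), for 0.2 s.
2. every iron plate is wholly on the warming plate while all three levers are off (value of joint each of lever_left, lever_mid, lever_right above 0.78 rad and x of iron1_c in the frame of warmer between -0.034 and 0.034 m and y of iron1_c in the frame of warmer between -0.174 and 0.174 m and angle between each of iron1_c, iron2_c, iron3_c's own z axis and vertical below 0.1 rad and x of iron2_c in the frame of warmer between -0.034 and 0.034 m and y of iron2_c in the frame of warmer between -0.174 and 0.174 m and x of iron3_c in the frame of warmer between -0.034 and 0.034 m and y of iron3_c in the frame of warmer between -0.174 and 0.174 m), for 0.2 s.
At the end, for the whole second after the job is handed in: All three levers are fully back on (joint below 0.12 rad) and every iron plate lies flat and still with its centre within 34 mm (along x) and 174 mm (along y) of the warming plate's centre, that is, wholly on it (value of joint each of lever_left, lever_mid, lever_right below 0.12 rad and x of iron1_c in the frame of warmer between -0.034 and 0.034 m and y of iron1_c in the frame of warmer between -0.174 and 0.174 m and angle between each of iron1_c, iron2_c, iron3_c's own z axis and vertical below 0.1 rad and x of iron2_c in the frame of warmer between -0.034 and 0.034 m and y of iron2_c in the frame of warmer between -0.174 and 0.174 m and x of iron3_c in the frame of warmer between -0.034 and 0.034 m and y of iron3_c in the frame of warmer between -0.174 and 0.174 m and linear speed of each of iron1, iron2, iron3 below 0.02 m/s); the robot touches nothing.
It fails at once if a lever is forced with more than 60 N (contact force between any of the arm, the fingers and lever_left above 60 N or contact force between any of the arm, the fingers and lever_mid above 60 N or contact force between any of the arm, the fingers and lever_right above 60 N).
It fails at once if an iron plate is lifted more than 30 mm off the counter (height (world z) of any of iron1_c, iron2_c, iron3_c above 0.038 m).
It fails at once if a bystander is moved more than 80 mm or knocked over (distance of any of shaker, cup, pot, tongs, jar from where it was at the start of the episode above 0.08 m or angle between any of shaker, cup, pot, tongs, jar's own z axis and vertical above 0.8 rad).
Of iron1, iron2, iron3 only 2 to 3 are there at a start; the rules pass over those that are not, and their reading is None.
At some moment in a run one of iron1, iron2, iron3 may be knocked a few centimetres aside while the robot is not near it.
It also fails if it takes over 208 s, if anything falls off the work surface, if the arm or the gripper's body presses on something with over 40 N, if the wrist force passes 120 N, or if a joint passes its speed limit or range.

## Working session

There is one attempt and no reset: what is moved stays moved. The work goes in short steps, Python scripts to look and compute and a shell command to move; the robot and the scene stay as the last step left them, time stands still between calls to the robot, and variables do not carry over. Pictures are saved under pics/ and viewed, and the job is handed in when it is done.

```bash
ls -la; mkdir -p pics; python3 - <<'E'
from bench import arm
import cv2, json
s=arm.read_state(); print(s)
for n in ("scene","side","wrist"):
    d=arm.get_image(n); cv2.imwrite(f"pics/{n}0.png",d["img"][:,:,::-1])
    print(n,d["intrinsics"].tolist(),{k:d[k].round(3).tolist() for k in d if k in("R","t","T_tool_cam")})
print(arm.grip_point_offset)
E
```

```text
total 12
drwxr-xr-x  3 agent agent 4096 Dec  6 15:41 .
drwxr-xr-x 23 root  root  4096 Dec  6 15:41 ..
drwxr-xr-x  2 agent agent 4096 Dec  6 15:41 pics
{'clock': 0.0, 'joints': array([-9.29371766e-01,  3.85545712e-01,  6.63750028e-03, -5.33444721e-04,
       -1.19401241e+00, -2.58617510e-01]), 'joint_vel': array([ 0.00079742,  0.00107308, -0.00072764,  0.00030426, -0.00067902,
       -0.00030801]), 'joint_efforts': array([ 2.81176006e-03, -3.92285335e+01,  1.88399416e+01,  4.18609634e+00,
       -4.66902566e-03,  1.89654492e-05]), 'position': array([ 233.26977497, -579.20217835,  230.22759696]), 'ee_rot': array([ 5.59757091e-01,  8.28656026e-01,  5.83676527e-04, -9.21380309e-04]), 'contact_force': array([-0.83831377, -0.18023647,  0.6829367 ]), 'wrist_torque': array([0.00822991, 0.00272733, 0.02630885]), 'gripper_width': 85.36130223641419}
scene [[446.5773209620517, 0.0, 259.4468066756204], [0.0, 446.5773209620517, 191.38287460495488], [0.0, 0.0, 1.0]] {'R': [[-0.51, 0.86, 0.009], [0.5, 0.305, -0.811], [-0.7, -0.409, -0.586]], 't': [318.593, -134.012, 1672.732]}
side [[455.90296584339865, 0.0, 254.73393721211437], [0.0, 455.90296584339865, 191.0406955936817], [0.0, 0.0, 1.0]] {'R': [[0.981, -0.193, -0.004], [-0.139, -0.692, -0.708], [0.134, 0.696, -0.706]], 't': [-512.438, 119.616, 1655.644]}
wrist [[337.42499104442834, 0.0, 257.6060000754869], [0.0, 337.42499104442834, 190.89674244755415], [0.0, 0.0, 1.0]] {'T_tool_cam': [[1.0, 0.001, -0.001, -0.688], [-0.001, 0.959, 0.284, -72.751], [0.001, -0.284, 0.959, -143.01], [0.0, 0.0, 0.0, 1.0]]}
-18.700000000000003
```

View pics/scene0.png

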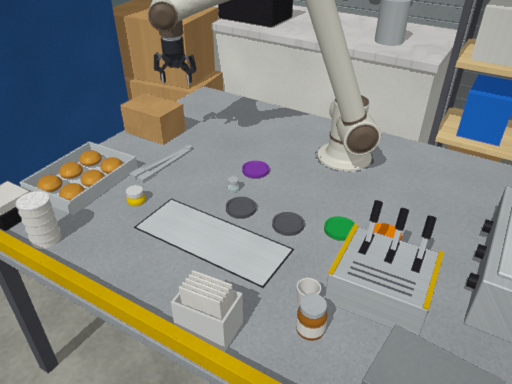

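View pics/side0.png

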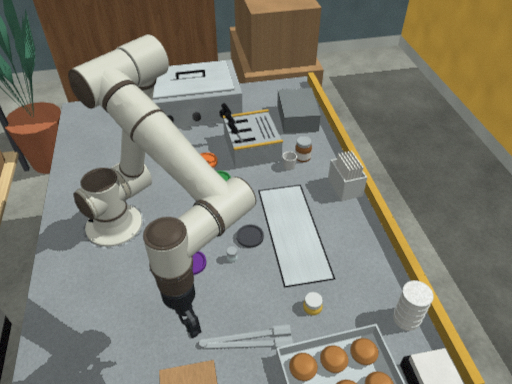

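View pics/wrist0.png

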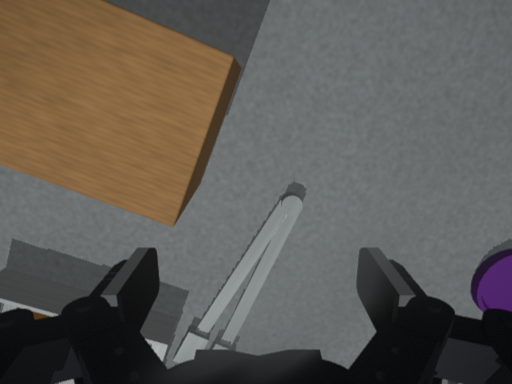

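The scene view shows two dark irons at (240,207) and (288,223), the warmer at (213,239) and the bank at (388,265). The purple, green and orange discs are decoys. Next I'll measure these positions.

```bash
cat > h.py <<'E'
from bench import arm
import numpy as np, cv2
from scipy.spatial.transform import Rotation as Ro
def cam(n):
    s=arm.read_state(); d=arm.get_image(n)
    if "T_tool_cam" in d:
        T=np.eye(4);T[:3,:3]=Ro.from_quat(s["ee_rot"]).as_matrix();T[:3,3]=s["position"]
        T=T@d["T_tool_cam"]; d["R"]=T[:3,:3].T; d["t"]=-d["R"]@T[:3,3]
    return d
def ray(d,p,z):
    v=d["R"].T@np.linalg.inv(d["intrinsics"])@np.array([p[0],p[1],1.]); c=-d["R"].T@d["t"]
    return c+v*(z-c[2])/v[2]
def dep(d,p):
    z=d["depth"][int(p[1]),int(p[0])]
    return d["R"].T@(np.linalg.inv(d["intrinsics"])@np.array([p[0],p[1],1.])*z-d["t"])
def proj(d,X):
    q=d["intrinsics"]@(d["R"]@np.asarray(X,float)+d["t"]); return q[:2]/q[2]
def world(d):
    h,w=d["depth"].shape; u,v=np.meshgrid(np.arange(w),np.arange(h))
    P=np.stack([u,v,np.ones_like(u)],-1)@np.linalg.inv(d["intrinsics"]).T*d["depth"][...,None]
    return (P-d["t"])@d["R"]
E
python3 - <<'E'
from h import *
for n in("scene","side"):
    d=cam(n); W=world(d); im=d["img"]; hsv=cv2.cvtColor(im,cv2.COLOR_RGB2HSV)
    cv2.imwrite(f"pics/{n}_crop.png",cv2.resize(im[150:350,110:460] if n=="scene" else im[80:320,170:410],None,fx=2.2,fy=2.2,interpolation=cv2.INTER_CUBIC)[:,:,::-1])
    # dark low things
    for nm,m in (("dark",(hsv[...,2]<80)&(abs(W[...,2]-14)<9)),("pale",(hsv[...,2]>175)&(hsv[...,1]<40)&(abs(W[...,2])<8)),("black",(hsv[...,2]<45)&(W[...,2]>105)&(W[...,2]<260))):
        c,_=cv2.findContours(m.astype(np.uint8),cv2.RETR_EXTERNAL,cv2.CHAIN_APPROX_NONE)
        for k in c:
            a=cv2.contourArea(k)
            if a<50: continue
            if nm=="black":
                mm=np.zeros(m.shape,np.uint8);cv2.drawContours(mm,[k],-1,1,-1);q=W[(mm>0)&m];print(n,nm,a,k.mean((0,1)),np.median(q,0).round(),q.min(0).round(),q.max(0).round());continue
            z=16 if nm=="dark" else 0
            P=np.array([ray(d,p,z)[:2] for p in k[:,0]],np.float32)
            print(n,nm,a,k.mean((0,1)),cv2.minAreaRect(P),cv2.minEnclosingCircle(P))
            if nm=="pale": print(cv2.boxPoints(cv2.minAreaRect(P)).round())
E
```

```text
scene dark 81.5 [ 10.71698113 222.71698113] ((897.494873046875, -688.0542602539062), (33.029579162597656, 59.64882278442383), 84.55233764648438) ((897.5152587890625, -685.504638671875), 32.73560333251953)
scene pale 5385.5 [215.23642173 240.59105431] ((631.8929443359375, -157.51821899414062), (437.4245910644531, 156.89776611328125), 89.32868194580078) ((630.468505859375, -157.7375030517578), 230.5531768798828)
[[ 551. -375.]
 [ 708. -377.]
 [ 713.   60.]
 [ 556.   62.]]
scene pale 148.0 [393.16666667  94.44444444] ((-652.5349731445312, -22.112686157226562), (54.07275390625, 333.8656311035156), 0.7566166520118713) ((-647.8951416015625, -22.051406860351562), 167.6253662109375)
[[-682.  144.]
 [-677. -189.]
 [-623. -189.]
 [-628.  145.]]
scene pale 207.5 [273.92887029  68.34309623] ((-645.0120239257812, -686.0469970703125), (699.6865844726562, 70.95728302001953), 88.80723571777344) ((-647.62939453125, -685.992431640625), 350.0108642578125)
[[ -688. -1035.]
 [ -617. -1037.]
 [ -602.  -337.]
 [ -673.  -336.]]
scene black 145.5 [428.41176471 226.76470588] [486. 388. 175.] [472. 378. 151.] 
[... 1168 characters left out ...]
71044922)
[[ 477. -602.]
 [ 479. -626.]
 [ 724. -612.]
 [ 722. -588.]]
side pale 69.5 [218.10126582 340.17721519] ((314.7161865234375, -523.9557495117188), (26.495580673217773, 78.97819519042969), 86.9500732421875) ((315.2177429199219, -516.3464965820312), 39.59819793701172)
[[ 275. -535.]
 [ 353. -539.]
 [ 355. -513.]
 [ 276. -509.]]
side pale 4051.5 [294.12267658 236.31226766] ((630.105712890625, -157.71754455566406), (435.22283935546875, 157.61767578125), 89.32477569580078) ((630.2586669921875, -156.91790771484375), 229.0105438232422)
[[ 549. -374.]
 [ 706. -376.]
 [ 711.   59.]
 [ 554.   61.]]
side black 122.5 [229.31746032 118.6984127 ] [481. 314. 180.] [462. 242. 152.] [502. 392. 202.]
```

View pics/scene_crop.png

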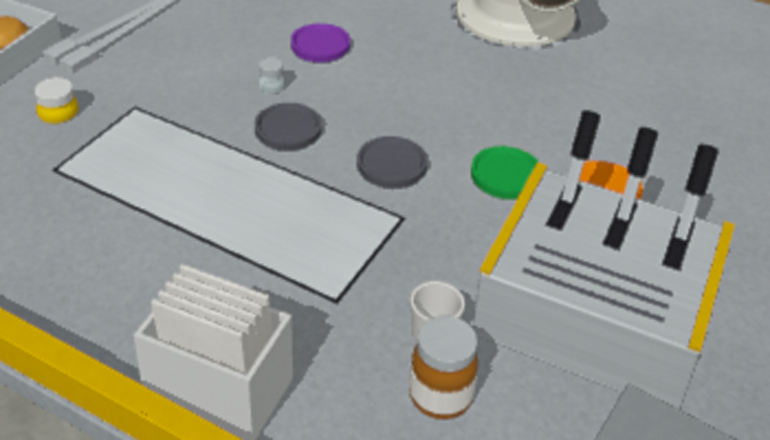

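View pics/side_crop.png

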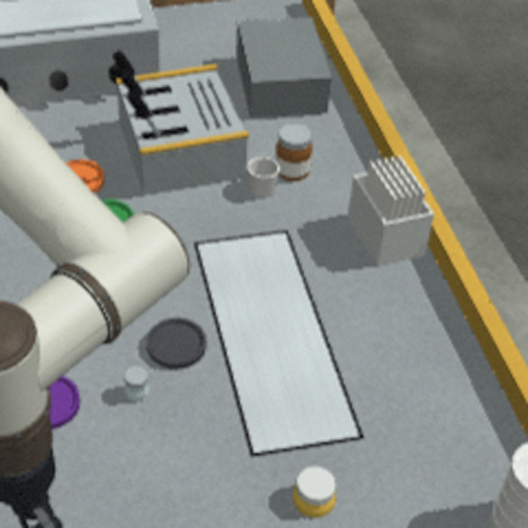

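```bash
python3 - <<'E'
from h import *
d=cam("scene"); W=world(d); hsv=cv2.cvtColor(d["img"],cv2.COLOR_RGB2HSV)
print(hsv[207,240],hsv[223,288],W[207,240],W[223,288])
m=((hsv[...,2]<100)&(hsv[...,1]<60)&(abs(W[...,2]-14)<12)&(W[...,0]>300)&(W[...,0]<800)).astype(np.uint8)
c,_=cv2.findContours(m,cv2.RETR_EXTERNAL,cv2.CHAIN_APPROX_NONE)
for k in c:
    if cv2.contourArea(k)<60: continue
    P=np.array([ray(d,p,12)[:2] for p in k[:,0]],np.float32)
    print("iron",cv2.contourArea(k),k.mean((0,1)),P.mean(0),cv2.minEnclosingCircle(P))
m=((hsv[...,2]<45)&(W[...,2]>140)&(W[...,2]<260)&(W[...,0]>300)).astype(np.uint8)
c,_=cv2.findContours(m,cv2.RETR_EXTERNAL,cv2.CHAIN_APPROX_NONE)
for k in c:
    if cv2.contourArea(k)<60: continue
    r=cv2.minAreaRect(k); print("grip",r,ray(d,r[0],172))
# bank top
m=((abs(W[...,2]-100)<3)&(W[...,0]>400)&(W[...,0]<800)&(W[...,1]>150)&(W[...,1]<500)).astype(np.uint8)
print(cv2.minAreaRect(W[m>0][:,:2].astype(np.float32)),cv2.boxPoints(cv2.minAreaRect(W[m>0][:,:2].astype(np.float32))).round())
for n,p in dict(shaker=(233,183),cup=(307,292),jar=(312,315),pot=(135,196)).items(): print(n,dep(d,p).round())
s=cam("side")
for n,p in dict(shaker=(232,256),cup=(290,160),jar=(304,148),pot=(313,305),tong1=(215,342),tong2=(290,332),toast=(347,175)).items(): print(n,dep(s,p).round())
E
```

```text
[116  20  91] [113  22  91] [ 478.38522344 -157.37924583   10.30922146] [468.65450583   6.93215029   9.63125809]
iron 547.0 [287.61538462 223.47435897] [472.98694    7.766866] ((473.24481201171875, 5.96412467956543), 53.63701629638672)
iron 480.5 [240.68       207.17333333] [ 479.11276 -154.35329] ((478.890625, -155.5445556640625), 53.355308532714844)
grip ((428.47296142578125, 226.83782958984375), (8.013840675354004, 21.468271255493164), 17.102725982666016) [481.58434446 387.42578329 172.        ]
grip ((401.5094299316406, 218.71697998046875), (7.417469501495361, 20.604084014892578), 15.94539737701416) [484.84441246 322.73197633 172.        ]
grip ((375.603759765625, 210.8867950439453), (7.1427483558654785, 20.329362869262695), 15.945395469665527) [488.00778514 257.73796458 172.        ]
((574.205810546875, 327.69525146484375), (205.55296325683594, 230.19032287597656), 2.8360207080841064) [[466. 438.]
 [477. 208.]
 [683. 218.]
 [671. 448.]]
shaker [ 413. -226.   38.]
cup [682. 173.   9.]
jar [797. 235.  83.]
pot [ 631. -448.   38.]
shaker [ 396. -251.   32.]
cup [708. 194.  20.]
jar [763. 192.  76.]
pot [ 605. -487.   43.]
tong1 [ 301. -529.    9.]
tong2 [ 521. -542.   11.]
toast [858. -36. 118.]
```

The two irons are at about (475,7) and (474,-158). The bank pivot is at about (529,325) with a yaw of +0.05. I'll square the tool to the bank.

```bash
python3 -m jog '[{"hand":0,"rz":0.11},{"hand":0,"rz":0.11},{"hand":0,"rz":0.11},{"hand":0,"dy":40},{"hand":0,"dy":40}]'; python3 -m jog '[{"dy":40,"dx":10},{"dx":40},{"dx":40},{"dx":40},{"dx":40}]'
```

```text
$[0]: bad value
$[0]: bad value
```

```bash
python3 -m jog --help; python3 -m jog '[{"hand":0,"dx":0,"dy":0,"dz":0,"rx":0,"ry":0,"rz":0.11},{"hand":0,"dx":0,"dy":0,"dz":0,"rx":0,"ry":0,"rz":0.11}]'
```

```text
clock: 0.52
position: [233.4, -579.7, 231.2]
ee_rot: [0.649, 0.761, 0.0, -0.0]
contact_force: [-0.4, 0.0, 0.1]
gripper_width: 64.3invalid input: not JSON, or not a number
```

```bash
python3 -m jog '[{"hand":0,"dx":0,"dy":0,"dz":0,"rx":0,"ry":0,"rz":0.11},{"hand":0,"dx":0,"dy":40,"dz":0,"rx":0,"ry":0,"rz":0},{"hand":0,"dx":0,"dy":40,"dz":0,"rx":0,"ry":0,"rz":0},{"hand":0,"dx":0,"dy":40,"dz":0,"rx":0,"ry":0,"rz":0},{"hand":0,"dx":0,"dy":40,"dz":0,"rx":0,"ry":0,"rz":0}]'; python3 -m jog '[{"hand":0,"dx":40,"dy":5,"dz":0,"rx":0,"ry":0,"rz":0},{"hand":0,"dx":40,"dy":5,"dz":0,"rx":0,"ry":0,"rz":0},{"hand":0,"dx":40,"dy":5,"dz":0,"rx":0,"ry":0,"rz":0},{"hand":0,"dx":40,"dy":5,"dz":0,"rx":0,"ry":0,"rz":0},{"hand":0,"dx":40,"dy":5,"dz":0,"rx":0,"ry":0,"rz":0}]'
```

```text
clock: 0.93
position: [394.6, -571.1, 231.6]
ee_rot: [0.688, 0.725, 0.0, 0.0]
contact_force: [0.5, -0.4, -0.3]
gripper_width: 0.9
clock: 1.35
position: [407.6, -368.5, 230.9]
ee_rot: [0.688, 0.725, -0.0, -0.0]
contact_force: [0.5, 0.3, -0.1]
gripper_width: 0.1
```

```bash
for i in 1 ; do python3 -m jog '[{"hand":0,"dx":41,"dy":4,"dz":0,"rx":0,"ry":0,"rz":0},{"hand":0,"dx":41,"dy":4,"dz":0,"rx":0,"ry":0,"rz":0},{"hand":0,"dx":41,"dy":4,"dz":0,"rx":0,"ry":0,"rz":0},{"hand":0,"dx":41,"dy":4,"dz":0,"rx":0,"ry":0,"rz":0},{"hand":0,"dx":41,"dy":4,"dz":0,"rx":0,"ry":0,"rz":0}]'; python3 -m jog '[{"hand":0,"dx":41,"dy":4,"dz":0,"rx":0,"ry":0,"rz":0},{"hand":0,"dx":41,"dy":4,"dz":0,"rx":0,"ry":0,"rz":0},{"hand":0,"dx":41,"dy":4,"dz":0,"rx":0,"ry":0,"rz":0},{"hand":0,"dx":41,"dy":4,"dz":0,"rx":0,"ry":0,"rz":0},{"hand":0,"dx":41,"dy":4,"dz":0,"rx":0,"ry":0,"rz":0}]';  python3 -m jog '[{"hand":0,"dx":41,"dy":4,"dz":0,"rx":0,"ry":0,"rz":0},{"hand":0,"dx":41,"dy":4,"dz":0,"rx":0,"ry":0,"rz":0},{"hand":0,"dx":41,"dy":4,"dz":0,"rx":0,"ry":0,"rz":0},{"hand":0,"dx":41,"dy":4,"dz":0,"rx":0,"ry":0,"rz":0},{"hand":0,"dx":41,"dy":4,"dz":0,"rx":0,"ry":0,"rz":0}]'; done
```

```text
clock: 1.77
position: [416.4, -162.7, 231.6]
ee_rot: [0.688, 0.725, 0.0, 0.0]
contact_force: [1.1, 0.1, 0.3]
gripper_width: 0.2
clock: 2.18
position: [425.5, 43.3, 231.9]
ee_rot: [0.688, 0.726, 0.001, 0.0]
contact_force: [0.6, -1.0, 0.4]
gripper_width: 0.0
clock: 2.6
position: [434.6, 249.2, 231.7]
ee_rot: [0.688, 0.726, 0.0, 0.0]
contact_force: [1.5, 0.0, 0.5]
gripper_width: -0.1
```

```bash
python3 -m jog '[{"hand":0,"dx":10,"dy":-5,"dz":0,"rx":0,"ry":0,"rz":0},{"hand":0,"dx":0,"dy":0,"dz":35,"rx":0,"ry":0,"rz":0},{"hand":0,"dx":0,"dy":0,"dz":35,"rx":0,"ry":0,"rz":0},{"hand":0,"dx":0,"dy":0,"dz":0,"rx":0,"ry":0,"rz":0}]'; python3 - <<'E'
from h import *
a=cam("scene")["img"]; b=cam("side")["img"]
cv2.imwrite("pics/a1.png",np.hstack([cv2.resize(a[100:330,150:460],(400,297)),cv2.resize(b[40:300,160:420],(400,297)) if 0 else cv2.resize(b[40:300,60:420],(400,297))])[:,:,::-1])
E
```

```text
clock: 2.93
position: [425.7, 253.8, 155.3]
ee_rot: [0.689, 0.725, -0.007, -0.001]
contact_force: [-0.4, -0.8, -1.4]
gripper_width: 0.0
```

View pics/a1.png

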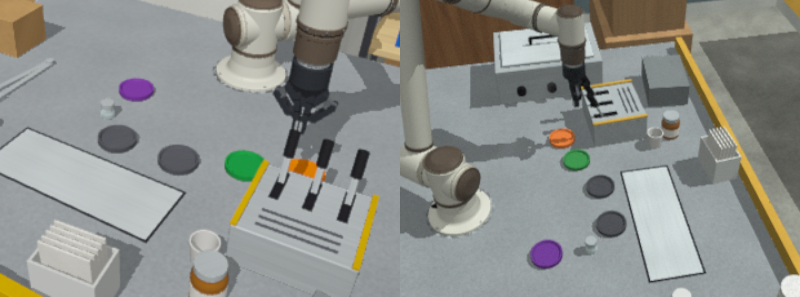

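There are only two irons, and the closed fingers are behind the right lever. I'll push it gently.

```bash
python3 -m jog '[{"hand":0,"dx":4,"dy":10,"dz":-3,"rx":0,"ry":0,"rz":0},{"hand":0,"dx":0,"dy":10,"dz":0,"rx":0,"ry":0,"rz":0},{"hand":0,"dx":0,"dy":5,"dz":0,"rx":0,"ry":0,"rz":0},{"hand":0,"dx":0,"dy":5,"dz":0,"rx":0,"ry":0,"rz":0},{"hand":0,"dx":0,"dy":4,"dz":0,"rx":0,"ry":0,"rz":0}]';python3 -m jog '[{"hand":0,"dx":0,"dy":4,"dz":0,"rx":0,"ry":0,"rz":0},{"hand":0,"dx":0,"dy":3,"dz":0,"rx":0,"ry":0,"rz":0}]'
```

```text
clock: 3.45
position: [458.7, 261.5, 166.8]
ee_rot: [0.689, 0.725, -0.004, -0.003]
contact_force: [-34.1, 4.0, 26.5]
gripper_width: -0.1
clock: 3.62
position: [461.8, 261.5, 168.0]
ee_rot: [0.689, 0.725, -0.007, -0.005]
contact_force: [-47.6, 5.3, 37.4]
gripper_width: -0.1
```

```bash
python3 -m jog '[{"hand":0,"dx":0,"dy":-12,"dz":0,"rx":0,"ry":0,"rz":0},{"hand":0,"dx":0,"dy":-12,"dz":0,"rx":0,"ry":0,"rz":0},{"hand":0,"dx":0,"dy":-6,"dz":0,"rx":0,"ry":0,"rz":0},{"hand":0,"dx":0,"dy":0,"dz":0,"rx":0,"ry":0,"rz":0}]'; python3 - <<'E'
from h import *
a=cam("scene")["img"]; b=cam("side")["img"]
cv2.imwrite("pics/a2.png",np.hstack([cv2.resize(a[110:290,340:460],(400,600)),cv2.resize(b[50:170,190:270],(400,600))])[:,:,::-1])
w=cam("wrist")["img"]; cv2.imwrite("pics/w2.png",w[:,:,::-1])
E
```

```text
clock: 3.95
position: [440.2, 261.3, 165.3]
ee_rot: [0.688, 0.726, 0.001, 0.0]
contact_force: [0.0, -0.3, -0.6]
gripper_width: -0.1
```

View pics/a2.png

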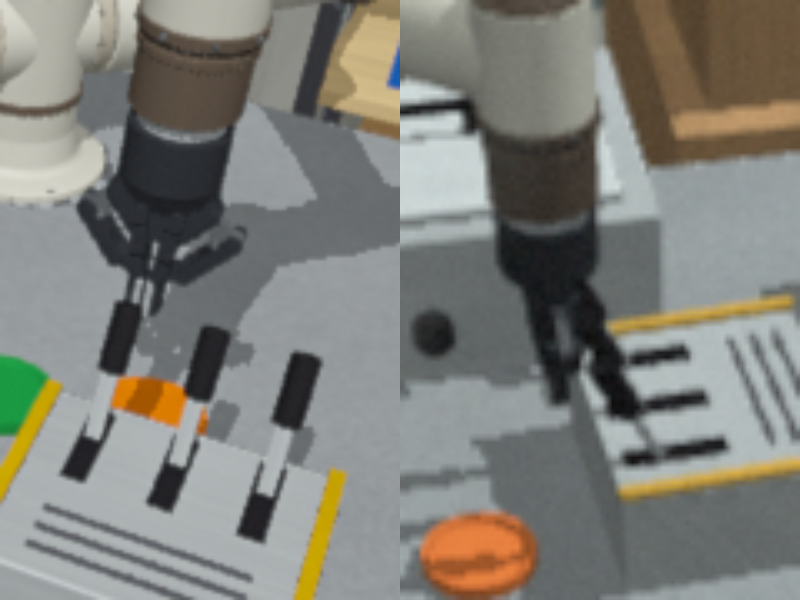

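View pics/w2.png

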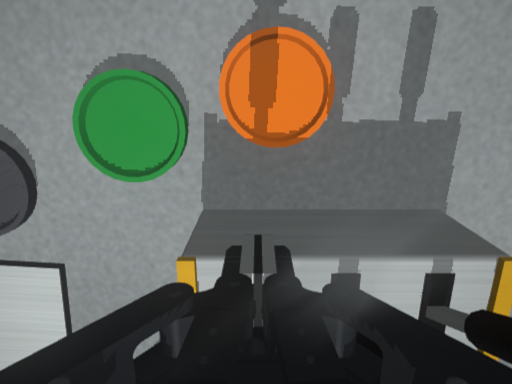

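```bash
python3 -m jog '[{"hand":0,"dx":-2,"dy":0,"dz":-18,"rx":0,"ry":0,"rz":0},{"hand":0,"dx":0,"dy":6,"dz":0,"rx":0,"ry":0,"rz":0},{"hand":0,"dx":0,"dy":4,"dz":0,"rx":0,"ry":0,"rz":0},{"hand":0,"dx":0,"dy":0,"dz":0,"rx":0,"ry":0,"rz":0}]';python3 -m jog '[{"hand":0,"dx":0,"dy":4,"dz":0,"rx":0,"ry":0,"rz":0},{"hand":0,"dx":0,"dy":0,"dz":0,"rx":0,"ry":0,"rz":0}]';python3 -m jog '[{"hand":0,"dx":0,"dy":2,"dz":0,"rx":0,"ry":0,"rz":0},{"hand":0,"dx":0,"dy":0,"dz":0,"rx":0,"ry":0,"rz":0}]'
```

```text
clock: 4.43
position: [451.5, 260.0, 181.7]
ee_rot: [0.689, 0.725, -0.0, 0.0]
contact_force: [-0.4, -0.2, 0.9]
gripper_width: 0.2
clock: 4.6
position: [453.7, 259.5, 181.2]
ee_rot: [0.689, 0.725, -0.002, -0.001]
contact_force: [-3.3, -0.4, 1.9]
gripper_width: -0.0
clock: 4.77
position: [454.4, 259.4, 181.4]
ee_rot: [0.688, 0.725, -0.003, -0.001]
contact_force: [-7.8, 0.3, 3.2]
gripper_width: 0.0
```

```bash
python3 -m jog '[{"hand":0,"dx":0,"dy":2,"dz":0,"rx":0,"ry":0,"rz":0},{"hand":0,"dx":0,"dy":0,"dz":0,"rx":0,"ry":0,"rz":0},{"hand":0,"dx":0,"dy":0,"dz":0,"rx":0,"ry":0,"rz":0}]';python3 -m jog '[{"hand":0,"dx":0,"dy":2,"dz":0,"rx":0,"ry":0,"rz":0},{"hand":0,"dx":0,"dy":0,"dz":0,"rx":0,"ry":0,"rz":0}]'
python3 - <<'E'
from h import *
b=cam("side")["img"];a=cam("scene")["img"]
cv2.imwrite("pics/a3.png",np.hstack([cv2.resize(a[110:290,340:460],(400,600)),cv2.resize(b[50:170,190:270],(400,600))])[:,:,::-1])
E
```

```text
clock: 5.02
position: [455.4, 259.4, 181.7]
ee_rot: [0.688, 0.725, -0.003, -0.001]
contact_force: [-11.4, 1.2, 6.7]
gripper_width: -0.2
clock: 5.18
position: [456.4, 259.4, 182.0]
ee_rot: [0.688, 0.725, -0.004, -0.002]
contact_force: [-15.9, 1.5, 10.2]
gripper_width: 0.1
```

View pics/a3.png

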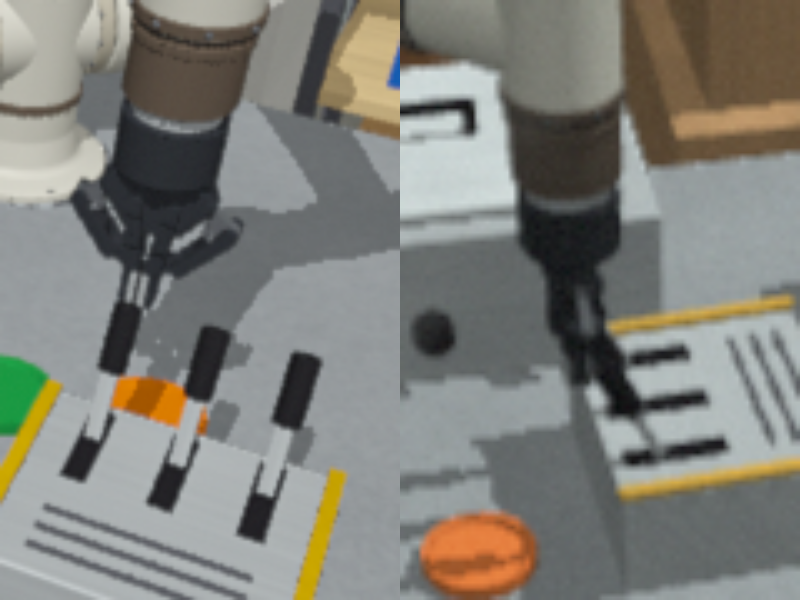

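The right lever doesn't move, so it's blocked. I'll back off and try the middle one.

```bash
python3 -m jog '[{"hand":0,"dx":0,"dy":-18,"dz":0,"rx":0,"ry":0,"rz":0},{"hand":0,"dx":33,"dy":0,"dz":0,"rx":0,"ry":0,"rz":0},{"hand":0,"dx":32,"dy":0,"dz":0,"rx":0,"ry":0,"rz":0},{"hand":0,"dx":0,"dy":0,"dz":0,"rx":0,"ry":0,"rz":0}]';python3 -m jog '[{"hand":0,"dx":0,"dy":8,"dz":0,"rx":0,"ry":0,"rz":0},{"hand":0,"dx":0,"dy":4,"dz":0,"rx":0,"ry":0,"rz":0},{"hand":0,"dx":0,"dy":2,"dz":0,"rx":0,"ry":0,"rz":0},{"hand":0,"dx":0,"dy":0,"dz":0,"rx":0,"ry":0,"rz":0}]';python3 -m jog '[{"hand":0,"dx":0,"dy":3,"dz":0,"rx":0,"ry":0,"rz":0},{"hand":0,"dx":0,"dy":0,"dz":0,"rx":0,"ry":0,"rz":0}]'
```

```text
clock: 5.62
position: [439.8, 328.8, 182.3]
ee_rot: [0.687, 0.727, 0.002, 0.0]
contact_force: [0.6, -0.3, 0.4]
gripper_width: 0.1
clock: 5.95
position: [451.6, 325.2, 182.2]
ee_rot: [0.689, 0.725, -0.001, -0.002]
contact_force: [-10.2, 4.4, 4.5]
gripper_width: -0.2
clock: 6.12
position: [453.3, 325.3, 182.8]
ee_rot: [0.689, 0.725, -0.002, -0.003]
contact_force: [-16.2, 4.3, 9.6]
gripper_width: 0.1
```

The middle lever is blocked too. I'll try the left.

```bash
python3 -m jog '[{"hand":0,"dx":0,"dy":-18,"dz":0,"rx":0,"ry":0,"rz":0},{"hand":0,"dx":33,"dy":0,"dz":0,"rx":0,"ry":0,"rz":0},{"hand":0,"dx":32,"dy":0,"dz":0,"rx":0,"ry":0,"rz":0},{"hand":0,"dx":0,"dy":0,"dz":0,"rx":0,"ry":0,"rz":0}]';python3 -m jog '[{"hand":0,"dx":0,"dy":8,"dz":0,"rx":0,"ry":0,"rz":0},{"hand":0,"dx":0,"dy":4,"dz":0,"rx":0,"ry":0,"rz":0},{"hand":0,"dx":0,"dy":2,"dz":0,"rx":0,"ry":0,"rz":0},{"hand":0,"dx":0,"dy":0,"dz":0,"rx":0,"ry":0,"rz":0}]';python3 -m jog '[{"hand":0,"dx":0,"dy":3,"dz":0,"rx":0,"ry":0,"rz":0},{"hand":0,"dx":0,"dy":0,"dz":0,"rx":0,"ry":0,"rz":0}]'
```

```text
clock: 6.45
position: [435.8, 392.6, 182.3]
ee_rot: [0.687, 0.726, 0.002, 0.0]
contact_force: [0.1, 0.4, -0.1]
gripper_width: 0.3
clock: 6.78
position: [448.9, 388.9, 182.4]
ee_rot: [0.689, 0.725, -0.0, -0.0]
contact_force: [-3.6, 0.8, 2.5]
gripper_width: -0.1
clock: 6.95
position: [451.7, 388.9, 182.5]
ee_rot: [0.689, 0.725, -0.001, -0.0]
contact_force: [-4.4, -1.0, 2.2]
gripper_width: -0.1
```

```bash
python3 -m jog '[{"hand":0,"dx":0,"dy":4,"dz":0,"rx":0,"ry":0,"rz":0},{"hand":0,"dx":0,"dy":4,"dz":0,"rx":0,"ry":0,"rz":0},{"hand":0,"dx":0,"dy":0,"dz":0,"rx":0,"ry":0,"rz":0}]';python3 -m jog '[{"hand":0,"dx":0,"dy":4,"dz":0,"rx":0,"ry":0,"rz":0},{"hand":0,"dx":0,"dy":4,"dz":0,"rx":0,"ry":0,"rz":0},{"hand":0,"dx":0,"dy":0,"dz":0,"rx":0,"ry":0,"rz":0}]'
```

```text
clock: 7.2
position: [459.9, 389.6, 182.4]
ee_rot: [0.689, 0.725, -0.0, 0.0]
contact_force: [-2.1, -1.3, 2.4]
gripper_width: -0.4
clock: 7.45
position: [468.1, 390.5, 182.3]
ee_rot: [0.688, 0.725, -0.0, 0.0]
contact_force: [-3.0, -1.3, 0.7]
gripper_width: 0.3
```

```bash
python3 -m jog '[{"hand":0,"dx":0,"dy":5,"dz":0,"rx":0,"ry":0,"rz":0},{"hand":0,"dx":0,"dy":5,"dz":0,"rx":0,"ry":0,"rz":0},{"hand":0,"dx":0,"dy":5,"dz":0,"rx":0,"ry":0,"rz":0},{"hand":0,"dx":0,"dy":5,"dz":0,"rx":0,"ry":0,"rz":0},{"hand":0,"dx":0,"dy":0,"dz":0,"rx":0,"ry":0,"rz":0}]';python3 -m jog '[{"hand":0,"dx":0,"dy":10,"dz":0,"rx":0,"ry":0,"rz":0},{"hand":0,"dx":0,"dy":10,"dz":0,"rx":0,"ry":0,"rz":0},{"hand":0,"dx":0,"dy":10,"dz":0,"rx":0,"ry":0,"rz":0},{"hand":0,"dx":0,"dy":5,"dz":0,"rx":0,"ry":0,"rz":0},{"hand":0,"dx":0,"dy":0,"dz":0,"rx":0,"ry":0,"rz":0}]';python3 -m jog '[{"hand":0,"dx":0,"dy":5,"dz":0,"rx":0,"ry":0,"rz":0},{"hand":0,"dx":0,"dy":5,"dz":0,"rx":0,"ry":0,"rz":0},{"hand":0,"dx":0,"dy":5,"dz":0,"rx":0,"ry":0,"rz":0},{"hand":0,"dx":0,"dy":0,"dz":0,"rx":0,"ry":0,"rz":0}]'
```

```text
clock: 7.87
position: [488.9, 392.2, 182.1]
ee_rot: [0.688, 0.725, 0.001, 0.0]
contact_force: [0.7, -0.1, 0.7]
gripper_width: -0.3
clock: 8.28
position: [524.3, 394.0, 181.8]
ee_rot: [0.689, 0.725, 0.001, 0.0]
contact_force: [-0.8, 0.9, -0.7]
gripper_width: 0.1
clock: 8.62
position: [538.3, 394.7, 181.8]
ee_rot: [0.688, 0.725, -0.0, 0.0]
contact_force: [0.1, 0.1, -0.7]
gripper_width: 0.1
```

```bash
python3 - <<'E'
from h import *
b=cam("side")["img"];a=cam("scene")["img"]
cv2.imwrite("pics/a4.png",np.hstack([cv2.resize(a[110:290,340:460],(400,600)),cv2.resize(b[50:170,190:270],(400,600))])[:,:,::-1])
E
```

```text
(no output)
```

View pics/a4.png

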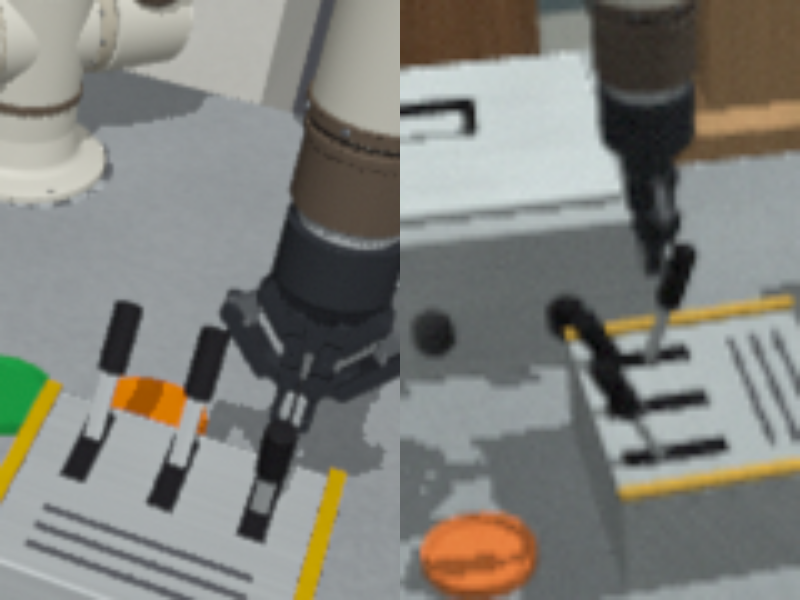

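The left lever is moving. I'll carry on to its stop.

```bash
python3 -m jog '[{"hand":0,"dx":0,"dy":4,"dz":0,"rx":0,"ry":0,"rz":0},{"hand":0,"dx":0,"dy":4,"dz":0,"rx":0,"ry":0,"rz":0},{"hand":0,"dx":0,"dy":0,"dz":0,"rx":0,"ry":0,"rz":0}]';python3 -m jog '[{"hand":0,"dx":0,"dy":3,"dz":0,"rx":0,"ry":0,"rz":0},{"hand":0,"dx":0,"dy":3,"dz":0,"rx":0,"ry":0,"rz":0},{"hand":0,"dx":0,"dy":0,"dz":0,"rx":0,"ry":0,"rz":0}]';python3 -m jog '[{"hand":0,"dx":0,"dy":3,"dz":0,"rx":0,"ry":0,"rz":0},{"hand":0,"dx":0,"dy":0,"dz":0,"rx":0,"ry":0,"rz":0}]'
```

```text
clock: 8.97
position: [546.0, 395.1, 182.3]
ee_rot: [0.688, 0.725, 0.0, 0.0]
contact_force: [-0.6, 0.6, -0.3]
gripper_width: 0.2
clock: 9.22
position: [552.0, 395.5, 182.2]
ee_rot: [0.688, 0.725, 0.0, 0.0]
contact_force: [-1.6, -0.2, -0.1]
gripper_width: 0.3
clock: 9.38
position: [554.9, 395.6, 182.3]
ee_rot: [0.688, 0.725, 0.0, 0.0]
contact_force: [-1.4, -0.1, -0.0]
gripper_width: 0.2
```

```bash
python3 -m jog '[{"hand":0,"dx":0,"dy":4,"dz":0,"rx":0,"ry":0,"rz":0},{"hand":0,"dx":0,"dy":0,"dz":0,"rx":0,"ry":0,"rz":0}]';python3 -m jog '[{"hand":0,"dx":0,"dy":3,"dz":0,"rx":0,"ry":0,"rz":0},{"hand":0,"dx":0,"dy":0,"dz":0,"rx":0,"ry":0,"rz":0}]'; python3 - <<'E'
from h import *
b=cam("side")["img"];a=cam("scene")["img"]
cv2.imwrite("pics/a5.png",np.hstack([cv2.resize(a[110:290,340:460],(400,600)),cv2.resize(b[50:170,190:270],(400,600))])[:,:,::-1])
E
```

```text
clock: 9.55
position: [556.2, 395.6, 182.2]
ee_rot: [0.688, 0.726, -0.002, -0.001]
contact_force: [-8.6, 0.0, 1.9]
gripper_width: -0.2
clock: 9.72
position: [556.6, 395.5, 182.1]
ee_rot: [0.688, 0.726, -0.005, -0.003]
contact_force: [-16.1, 1.1, 6.2]
gripper_width: -0.2
```

View pics/a5.png

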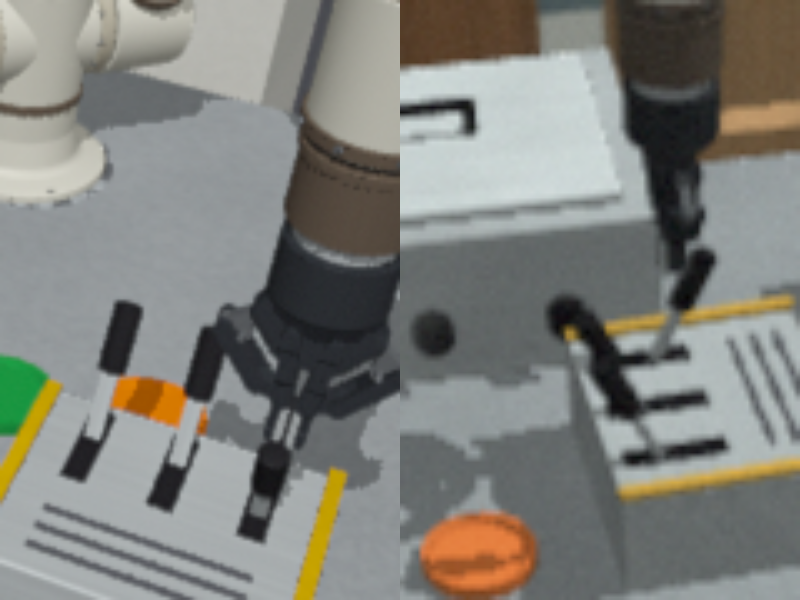

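The left lever is off, at its stop. Next is the middle.

```bash
python3 -m jog '[{"hand":0,"dx":0,"dy":-40,"dz":0,"rx":0,"ry":0,"rz":0},{"hand":0,"dx":0,"dy":-40,"dz":0,"rx":0,"ry":0,"rz":0},{"hand":0,"dx":0,"dy":-40,"dz":0,"rx":0,"ry":0,"rz":0},{"hand":0,"dx":-33,"dy":0,"dz":0,"rx":0,"ry":0,"rz":0},{"hand":0,"dx":-32,"dy":0,"dz":0,"rx":0,"ry":0,"rz":0}]';python3 -m jog '[{"hand":0,"dx":0,"dy":6,"dz":0,"rx":0,"ry":0,"rz":0},{"hand":0,"dx":0,"dy":4,"dz":0,"rx":0,"ry":0,"rz":0},{"hand":0,"dx":0,"dy":0,"dz":0,"rx":0,"ry":0,"rz":0}]';python3 -m jog '[{"hand":0,"dx":0,"dy":3,"dz":0,"rx":0,"ry":0,"rz":0},{"hand":0,"dx":0,"dy":0,"dz":0,"rx":0,"ry":0,"rz":0}]'
```

```text
clock: 10.23
position: [443.6, 325.9, 183.2]
ee_rot: [0.686, 0.728, 0.001, 0.0]
contact_force: [1.2, -0.2, 0.3]
gripper_width: 0.2
clock: 10.48
position: [452.5, 322.7, 182.7]
ee_rot: [0.689, 0.725, -0.004, -0.001]
contact_force: [-12.5, -4.8, 8.5]
gripper_width: -0.1
clock: 10.65
position: [453.9, 322.9, 182.8]
ee_rot: [0.689, 0.725, -0.006, -0.001]
contact_force: [-18.0, -4.5, 13.3]
gripper_width: 0.0
```

The middle is still blocked, so I'll go to the right.

```bash
python3 -m jog '[{"hand":0,"dx":0,"dy":-16,"dz":0,"rx":0,"ry":0,"rz":0},{"hand":0,"dx":-33,"dy":0,"dz":0,"rx":0,"ry":0,"rz":0},{"hand":0,"dx":-32,"dy":0,"dz":0,"rx":0,"ry":0,"rz":0},{"hand":0,"dx":0,"dy":0,"dz":0,"rx":0,"ry":0,"rz":0}]';python3 -m jog '[{"hand":0,"dx":0,"dy":6,"dz":0,"rx":0,"ry":0,"rz":0},{"hand":0,"dx":0,"dy":4,"dz":0,"rx":0,"ry":0,"rz":0},{"hand":0,"dx":0,"dy":3,"dz":0,"rx":0,"ry":0,"rz":0},{"hand":0,"dx":0,"dy":0,"dz":0,"rx":0,"ry":0,"rz":0}]';python3 -m jog '[{"hand":0,"dx":0,"dy":4,"dz":0,"rx":0,"ry":0,"rz":0},{"hand":0,"dx":0,"dy":0,"dz":0,"rx":0,"ry":0,"rz":0}]'
```

```text
clock: 10.98
position: [445.5, 256.5, 182.7]
ee_rot: [0.689, 0.725, -0.0, 0.0]
contact_force: [-1.0, 1.7, -0.2]
gripper_width: 0.0
clock: 11.32
position: [458.9, 260.8, 182.2]
ee_rot: [0.688, 0.726, -0.001, -0.0]
contact_force: [-2.1, -0.1, 2.5]
gripper_width: 0.1
clock: 11.48
position: [462.7, 261.0, 182.1]
ee_rot: [0.688, 0.726, -0.001, -0.0]
contact_force: [-3.0, -1.7, 2.2]
gripper_width: -0.2
```

```bash
python3 -m jog '[{"hand":0,"dx":0,"dy":4,"dz":0,"rx":0,"ry":0,"rz":0},{"hand":0,"dx":0,"dy":4,"dz":0,"rx":0,"ry":0,"rz":0},{"hand":0,"dx":0,"dy":4,"dz":0,"rx":0,"ry":0,"rz":0},{"hand":0,"dx":0,"dy":4,"dz":0,"rx":0,"ry":0,"rz":0},{"hand":0,"dx":0,"dy":0,"dz":0,"rx":0,"ry":0,"rz":0}]';python3 -m jog '[{"hand":0,"dx":0,"dy":8,"dz":0,"rx":0,"ry":0,"rz":0},{"hand":0,"dx":0,"dy":10,"dz":0,"rx":0,"ry":0,"rz":0},{"hand":0,"dx":0,"dy":10,"dz":0,"rx":0,"ry":0,"rz":0},{"hand":0,"dx":0,"dy":10,"dz":0,"rx":0,"ry":0,"rz":0},{"hand":0,"dx":0,"dy":0,"dz":0,"rx":0,"ry":0,"rz":0}]';python3 -m jog '[{"hand":0,"dx":0,"dy":10,"dz":0,"rx":0,"ry":0,"rz":0},{"hand":0,"dx":0,"dy":10,"dz":0,"rx":0,"ry":0,"rz":0},{"hand":0,"dx":0,"dy":10,"dz":0,"rx":0,"ry":0,"rz":0},{"hand":0,"dx":0,"dy":6,"dz":0,"rx":0,"ry":0,"rz":0},{"hand":0,"dx":0,"dy":0,"dz":0,"rx":0,"ry":0,"rz":0}]'
```

```text
clock: 11.9
position: [479.4, 261.9, 182.2]
ee_rot: [0.688, 0.726, 0.0, 0.0]
contact_force: [-1.7, -0.6, 0.3]
gripper_width: -0.0
clock: 12.32
position: [518.9, 263.9, 182.1]
ee_rot: [0.689, 0.725, 0.001, 0.001]
contact_force: [0.8, -0.1, -0.2]
gripper_width: 0.2
clock: 12.73
position: [554.2, 265.4, 181.9]
ee_rot: [0.688, 0.725, 0.0, 0.001]
contact_force: [0.3, -0.5, 0.1]
gripper_width: 0.1
```

```bash
python3 -m jog '[{"hand":0,"dx":0,"dy":4,"dz":0,"rx":0,"ry":0,"rz":0},{"hand":0,"dx":0,"dy":3,"dz":0,"rx":0,"ry":0,"rz":0},{"hand":0,"dx":0,"dy":0,"dz":0,"rx":0,"ry":0,"rz":0}]';python3 -m jog '[{"hand":0,"dx":0,"dy":3,"dz":0,"rx":0,"ry":0,"rz":0},{"hand":0,"dx":0,"dy":0,"dz":0,"rx":0,"ry":0,"rz":0}]'
```

```text
clock: 12.98
position: [559.9, 265.7, 182.4]
ee_rot: [0.688, 0.725, 0.0, 0.0]
contact_force: [0.2, -0.5, 0.2]
gripper_width: 0.3
clock: 13.15
position: [562.5, 265.8, 182.5]
ee_rot: [0.688, 0.726, 0.0, 0.0]
contact_force: [-0.5, 0.8, 0.5]
gripper_width: 0.6
```

```bash
python3 -m jog '[{"hand":0,"dx":0,"dy":3,"dz":0,"rx":0,"ry":0,"rz":0},{"hand":0,"dx":0,"dy":0,"dz":0,"rx":0,"ry":0,"rz":0}]';python3 -m jog '[{"hand":0,"dx":0,"dy":3,"dz":0,"rx":0,"ry":0,"rz":0},{"hand":0,"dx":0,"dy":0,"dz":0,"rx":0,"ry":0,"rz":0}]'; python3 - <<'E'
from h import *
b=cam("side")["img"];a=cam("scene")["img"]
cv2.imwrite("pics/a6.png",np.hstack([cv2.resize(a[110:290,340:460],(400,600)),cv2.resize(b[50:170,190:270],(400,600))])[:,:,::-1])
E
```

```text
clock: 13.32
position: [563.1, 265.7, 182.2]
ee_rot: [0.688, 0.725, -0.002, -0.001]
contact_force: [-7.9, 0.8, 2.8]
gripper_width: 0.0
clock: 13.48
position: [563.5, 265.6, 182.1]
ee_rot: [0.688, 0.726, -0.005, -0.003]
contact_force: [-15.4, 2.6, 6.5]
gripper_width: 0.1
```

View pics/a6.png

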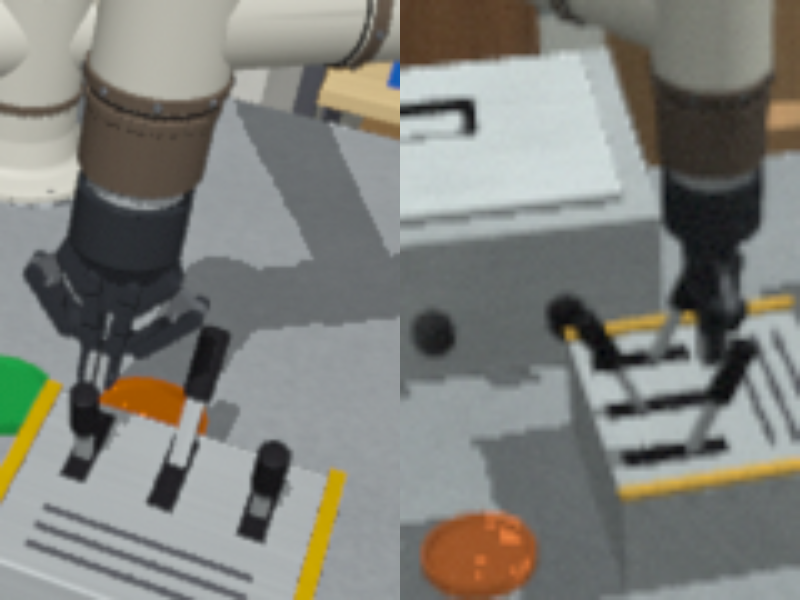

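Right is off as well. The middle is next.

```bash
python3 -m jog '[{"hand":0,"dx":0,"dy":-40,"dz":0,"rx":0,"ry":0,"rz":0},{"hand":0,"dx":0,"dy":-40,"dz":0,"rx":0,"ry":0,"rz":0},{"hand":0,"dx":0,"dy":-40,"dz":0,"rx":0,"ry":0,"rz":0},{"hand":0,"dx":33,"dy":0,"dz":0,"rx":0,"ry":0,"rz":0},{"hand":0,"dx":31,"dy":0,"dz":0,"rx":0,"ry":0,"rz":0}]';python3 -m jog '[{"hand":0,"dx":0,"dy":6,"dz":0,"rx":0,"ry":0,"rz":0},{"hand":0,"dx":0,"dy":4,"dz":0,"rx":0,"ry":0,"rz":0},{"hand":0,"dx":0,"dy":0,"dz":0,"rx":0,"ry":0,"rz":0}]';python3 -m jog '[{"hand":0,"dx":0,"dy":4,"dz":0,"rx":0,"ry":0,"rz":0},{"hand":0,"dx":0,"dy":0,"dz":0,"rx":0,"ry":0,"rz":0}]'
```

```text
clock: 14.0
position: [442.8, 322.2, 182.8]
ee_rot: [0.688, 0.726, -0.0, 0.0]
contact_force: [1.9, 1.0, 0.8]
gripper_width: -0.1
clock: 14.25
position: [455.5, 325.0, 182.7]
ee_rot: [0.688, 0.726, 0.001, -0.0]
contact_force: [-1.6, 0.8, 0.7]
gripper_width: 0.1
clock: 14.42
position: [459.6, 323.9, 182.5]
ee_rot: [0.689, 0.725, 0.0, 0.0]
contact_force: [-3.4, 0.0, 2.1]
gripper_width: -0.1
```

Now it moves. It should stop at about x=560.

```bash
python3 -m jog '[{"hand":0,"dx":0,"dy":4,"dz":0,"rx":0,"ry":0,"rz":0},{"hand":0,"dx":0,"dy":4,"dz":0,"rx":0,"ry":0,"rz":0},{"hand":0,"dx":0,"dy":4,"dz":0,"rx":0,"ry":0,"rz":0},{"hand":0,"dx":0,"dy":4,"dz":0,"rx":0,"ry":0,"rz":0},{"hand":0,"dx":0,"dy":0,"dz":0,"rx":0,"ry":0,"rz":0}]';python3 -m jog '[{"hand":0,"dx":0,"dy":8,"dz":0,"rx":0,"ry":0,"rz":0},{"hand":0,"dx":0,"dy":10,"dz":0,"rx":0,"ry":0,"rz":0},{"hand":0,"dx":0,"dy":10,"dz":0,"rx":0,"ry":0,"rz":0},{"hand":0,"dx":0,"dy":10,"dz":0,"rx":0,"ry":0,"rz":0},{"hand":0,"dx":0,"dy":0,"dz":0,"rx":0,"ry":0,"rz":0}]';python3 -m jog '[{"hand":0,"dx":0,"dy":10,"dz":0,"rx":0,"ry":0,"rz":0},{"hand":0,"dx":0,"dy":10,"dz":0,"rx":0,"ry":0,"rz":0},{"hand":0,"dx":0,"dy":10,"dz":0,"rx":0,"ry":0,"rz":0},{"hand":0,"dx":0,"dy":6,"dz":0,"rx":0,"ry":0,"rz":0},{"hand":0,"dx":0,"dy":0,"dz":0,"rx":0,"ry":0,"rz":0}]'
```

```text
clock: 14.83
position: [476.2, 325.0, 182.1]
ee_rot: [0.689, 0.725, 0.0, 0.0]
contact_force: [-1.2, -0.6, -0.5]
gripper_width: 0.1
clock: 15.25
position: [515.5, 327.6, 181.9]
ee_rot: [0.689, 0.725, 0.001, 0.0]
contact_force: [0.1, -0.1, 0.1]
gripper_width: -0.1
clock: 15.67
position: [550.8, 329.2, 181.9]
ee_rot: [0.688, 0.725, 0.0, 0.0]
contact_force: [-0.3, -0.2, 0.2]
gripper_width: 0.0
```

```bash
python3 -m jog '[{"hand":0,"dx":0,"dy":4,"dz":0,"rx":0,"ry":0,"rz":0},{"hand":0,"dx":0,"dy":3,"dz":0,"rx":0,"ry":0,"rz":0},{"hand":0,"dx":0,"dy":0,"dz":0,"rx":0,"ry":0,"rz":0}]';python3 -m jog '[{"hand":0,"dx":0,"dy":3,"dz":0,"rx":0,"ry":0,"rz":0},{"hand":0,"dx":0,"dy":0,"dz":0,"rx":0,"ry":0,"rz":0}]'
```

```text
clock: 15.92
position: [556.4, 329.6, 182.4]
ee_rot: [0.688, 0.726, 0.0, 0.0]
contact_force: [-0.4, -0.7, -0.4]
gripper_width: 0.1
clock: 16.08
position: [559.1, 329.7, 182.4]
ee_rot: [0.688, 0.726, 0.0, 0.0]
contact_force: [-0.1, -0.2, 0.6]
gripper_width: -0.1
```

```bash
python3 -m jog '[{"hand":0,"dx":0,"dy":3,"dz":0,"rx":0,"ry":0,"rz":0},{"hand":0,"dx":0,"dy":0,"dz":0,"rx":0,"ry":0,"rz":0}]';python3 -m jog '[{"hand":0,"dx":0,"dy":3,"dz":0,"rx":0,"ry":0,"rz":0},{"hand":0,"dx":0,"dy":0,"dz":0,"rx":0,"ry":0,"rz":0},{"hand":0,"dx":0,"dy":0,"dz":0,"rx":0,"ry":0,"rz":0}]'; python3 -m jog '[{"hand":0,"dx":0,"dy":-20,"dz":0,"rx":0,"ry":0,"rz":0},{"hand":0,"dx":0,"dy":-40,"dz":0,"rx":0,"ry":0,"rz":0},{"hand":0,"dx":0,"dy":-40,"dz":-10,"rx":0,"ry":0,"rz":0},{"hand":0,"dx":-35,"dy":-20,"dz":-10,"rx":0,"ry":0,"rz":0},{"hand":0,"dx":-40,"dy":0,"dz":0,"rx":0,"ry":0,"rz":0}]';python3 - <<'E'
from h import *
b=cam("side")["img"];a=cam("scene")["img"]
cv2.imwrite("pics/a7.png",np.hstack([cv2.resize(a[110:290,340:460],(400,600)),cv2.resize(b[50:170,190:270],(400,600))])[:,:,::-1])
E
```

```text
clock: 16.25
position: [559.7, 329.7, 182.2]
ee_rot: [0.688, 0.726, -0.002, -0.001]
contact_force: [-8.7, 0.4, 3.0]
gripper_width: 0.3
clock: 16.5
position: [560.1, 329.6, 182.2]
ee_rot: [0.688, 0.726, -0.004, -0.003]
contact_force: [-14.8, 1.8, 5.8]
gripper_width: 0.2
clock: 16.92
position: [447.2, 250.2, 204.9]
ee_rot: [0.686, 0.728, 0.003, 0.0]
contact_force: [0.7, -0.5, 0.8]
gripper_width: 0.0
```

View pics/a7.png

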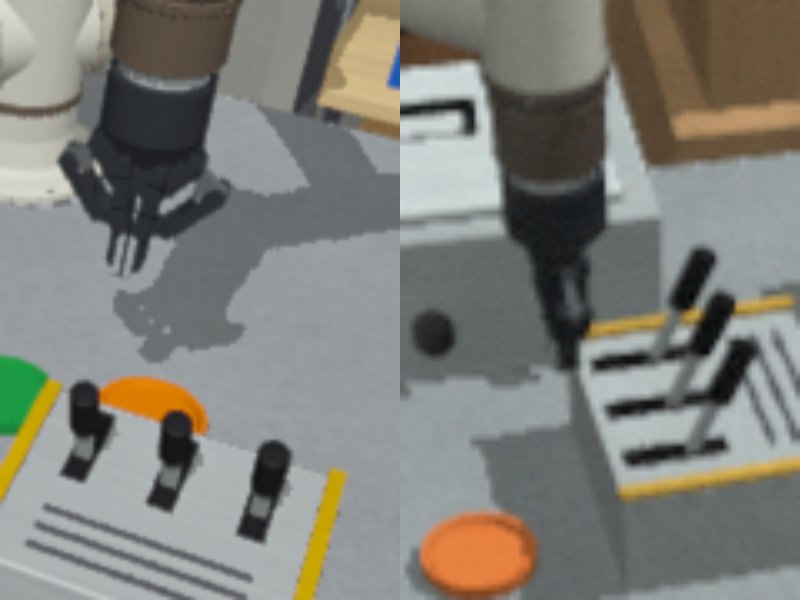

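All three levers are off; the order was left, right, middle. I'll locate the irons precisely while moving over.

```bash
python3 -m jog '[{"hand":50,"dx":-40,"dy":-10,"dz":0,"rx":0,"ry":0,"rz":0.06},{"hand":50,"dx":-40,"dy":-10,"dz":0,"rx":0,"ry":0,"rz":0},{"hand":50,"dx":-40,"dy":-10,"dz":0,"rx":0,"ry":0,"rz":0},{"hand":50,"dx":-40,"dy":-10,"dz":0,"rx":0,"ry":0,"rz":0},{"hand":50,"dx":-40,"dy":-10,"dz":0,"rx":0,"ry":0,"rz":0}]'; cat > irons.py <<'E'
from h import *
def fit(n):
    d=cam(n); W=world(d); hsv=cv2.cvtColor(d["img"],cv2.COLOR_RGB2HSV)
    m=((hsv[...,2]<105)&(hsv[...,1]<60)&(abs(W[...,2]-13)<9)&(W[...,0]>350)&(W[...,0]<800)&(abs(W[...,1]+100)<330)).astype(np.uint8)
    c,_=cv2.findContours(m,cv2.RETR_EXTERNAL,cv2.CHAIN_APPROX_NONE)
    for k in c:
        if cv2.contourArea(k)<150: continue
        mm=np.zeros(m.shape,np.uint8);cv2.drawContours(mm,[k],-1,1,-1); q=W[(mm>0)]; q=q[(q[:,2]>5)&(q[:,2]<25)]
        c0,r=cv2.minEnclosingCircle(q[:,:2].astype(np.float32)); u=(np.percentile(q,2,0)+np.percentile(q,98,0))/2
        th=-0.0115; dd=np.array([u[0]-631,u[1]+157.5]); R=np.array([[np.cos(th),np.sin(th)],[-np.sin(th),np.cos(th)]])
        print(n,cv2.contourArea(k),"circ",np.round(c0,1),round(r,1),"mid",u.round(1),"warmer",(R@dd).round(1))
    return d
if __name__=="__main__":
    ims=[fit(n)["img"] for n in("scene","side")]
    import sys
    cv2.imwrite("pics/%s.png"%sys.argv[1],np.hstack([cv2.resize(ims[0][130:330,100:367],(400,300)),cv2.resize(ims[1][130:340,150:430],(400,300))])[:,:,::-1])
E
python3 irons.py i1
```

```text
clock: 17.43
position: [400.1, 47.3, 203.0]
ee_rot: [0.709, 0.705, 0.001, 0.001]
contact_force: [0.9, -0.3, 0.2]
gripper_width: 50.1
scene 535.0 circ [468.4   8.2] 51.6 mid [470.5   7.8  11. ] warmer [-162.4  163.4]
scene 476.0 circ [ 477.2 -160.3] 52.1 mid [ 477.5 -155.7   11.3] warmer [-1.536e+02  1.000e-01]
side 456.0 circ [ 472.  -160.4] 50.7 mid [ 471.5 -159.8   11.8] warmer [-159.4   -4.1]
side 373.5 circ [464.3   2.6] 52.1 mid [465.5   3.6  11.8] warmer [-167.3  159.2]
```

View pics/i1.png

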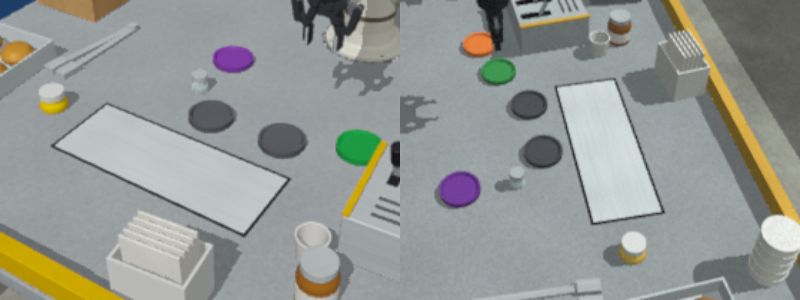

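```bash
python3 -m jog '[{"hand":50,"dx":0,"dy":0,"dz":30,"rx":0,"ry":0,"rz":0.105},{"hand":50,"dx":0,"dy":0,"dz":30,"rx":0,"ry":0,"rz":0.105},{"hand":50,"dx":-26,"dy":-10,"dz":20,"rx":0,"ry":0,"rz":0},{"hand":50,"dx":0,"dy":0,"dz":35,"rx":0,"ry":0,"rz":0},{"hand":50,"dx":0,"dy":0,"dz":30,"rx":0,"ry":0,"rz":0}]'; python3 -m jog '[{"hand":50,"dx":0,"dy":0,"dz":20,"rx":0,"ry":0,"rz":0},{"hand":50,"dx":0,"dy":0,"dz":10,"rx":0,"ry":0,"rz":0},{"hand":50,"dx":0,"dy":0,"dz":0,"rx":0,"ry":0,"rz":0}]'
```

```text
clock: 17.95
position: [385.4, 25.4, 56.8]
ee_rot: [0.78, 0.626, 0.002, 0.001]
contact_force: [0.6, 0.3, -0.3]
gripper_width: 50.1
clock: 18.2
position: [384.4, 25.3, 25.5]
ee_rot: [0.779, 0.626, -0.002, -0.0]
contact_force: [0.6, -0.6, 0.3]
gripper_width: 50.0
```

```bash
python3 -m jog '[{"hand":50,"dx":0,"dy":0,"dz":10,"rx":0,"ry":0,"rz":0},{"hand":50,"dx":0,"dy":0,"dz":7,"rx":0,"ry":0,"rz":0},{"hand":50,"dx":0,"dy":0,"dz":3,"rx":0,"ry":0,"rz":0},{"hand":50,"dx":0,"dy":0,"dz":0,"rx":0,"ry":0,"rz":0}]'; python3 -m jog '[{"hand":50,"dx":0,"dy":10,"dz":0,"rx":0,"ry":0,"rz":0},{"hand":50,"dx":0,"dy":10,"dz":0,"rx":0,"ry":0,"rz":0},{"hand":50,"dx":0,"dy":10,"dz":0,"rx":0,"ry":0,"rz":0},{"hand":50,"dx":0,"dy":10,"dz":0,"rx":0,"ry":0,"rz":0},{"hand":50,"dx":0,"dy":0,"dz":0,"rx":0,"ry":0,"rz":0}]'; python3 irons.py i2
```

```text
clock: 18.53
position: [385.0, 25.6, 7.3]
ee_rot: [0.779, 0.626, 0.0, 0.0]
contact_force: [-0.5, 0.2, 0.2]
gripper_width: 50.1
clock: 18.95
position: [425.1, 16.2, 7.3]
ee_rot: [0.78, 0.626, -0.0, -0.0]
contact_force: [-0.4, -0.6, 0.7]
gripper_width: 50.1
scene 563.5 circ [468.2   2.1] 59.3 mid [475.4   4.7  11.5] warmer [-157.5  160.4]
scene 478.0 circ [ 475.7 -157.1] 50.6 mid [ 477.4 -155.    11.2] warmer [-153.6    0.8]
side 449.5 circ [ 474.7 -159.8] 51.7 mid [ 471.7 -159.7   11.5] warmer [-159.2   -4.1]
side 368.0 circ [465.8   2.1] 56.1 mid [472.9   1.1  11.7] warmer [-159.9  156.8]
```

View pics/i2.png

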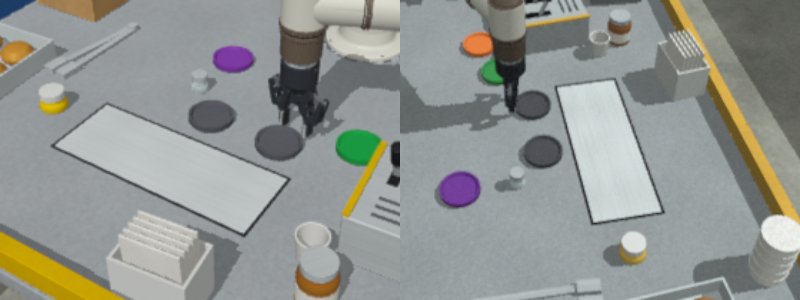

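```bash
python3 -m jog '[{"hand":50,"dx":0,"dy":6,"dz":3,"rx":0,"ry":0,"rz":0},{"hand":50,"dx":0,"dy":8,"dz":0,"rx":0,"ry":0,"rz":0},{"hand":50,"dx":0,"dy":10,"dz":0,"rx":0,"ry":0,"rz":0},{"hand":50,"dx":0,"dy":10,"dz":0,"rx":0,"ry":0,"rz":0},{"hand":50,"dx":0,"dy":6,"dz":0,"rx":0,"ry":0,"rz":0}]'; python3 irons.py i3
```

```text
clock: 19.47
position: [461.2, 7.4, 3.9]
ee_rot: [0.78, 0.626, -0.002, -0.001]
contact_force: [-5.1, 1.5, 2.6]
gripper_width: 50.1
scene 588.5 circ [504.6  -5.3] 58.2 mid [510.7  -3.5  11.6] warmer [-122.   152.6]
scene 476.5 circ [ 476.6 -156.9] 51.5 mid [ 477.9 -155.4   11.1] warmer [-153.1    0.4]
side 457.0 circ [ 471.7 -160.3] 50.1 mid [ 471.3 -160.5   12. ] warmer [-159.6   -4.8]
side 357.5 circ [501.7  -3.6] 58.5 mid [507.8  -7.5  12.1] warmer [-124.9  148.6]
```

View pics/i3.png

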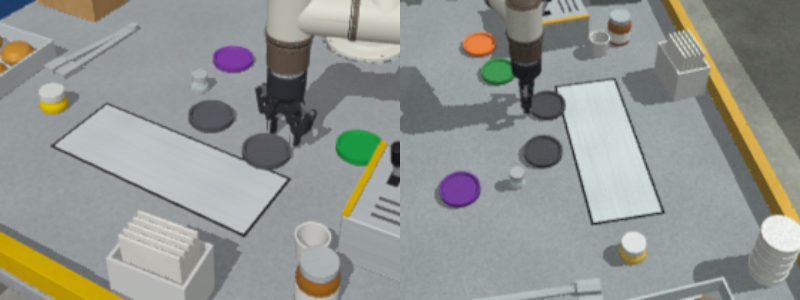

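It's cradled and sliding. I'll continue for about 120 mm.

```bash
python3 -m jog '[{"hand":50,"dx":0,"dy":10,"dz":0,"rx":0,"ry":0,"rz":0},{"hand":50,"dx":0,"dy":10,"dz":0,"rx":0,"ry":0,"rz":0},{"hand":50,"dx":0,"dy":10,"dz":0,"rx":0,"ry":0,"rz":0},{"hand":50,"dx":0,"dy":10,"dz":0,"rx":0,"ry":0,"rz":0},{"hand":50,"dx":0,"dy":10,"dz":0,"rx":0,"ry":0,"rz":0}]';python3 -m jog '[{"hand":50,"dx":0,"dy":10,"dz":0,"rx":0,"ry":0,"rz":0},{"hand":50,"dx":0,"dy":10,"dz":0,"rx":0,"ry":0,"rz":0},{"hand":50,"dx":0,"dy":10,"dz":0,"rx":0,"ry":0,"rz":0},{"hand":50,"dx":0,"dy":10,"dz":0,"rx":0,"ry":0,"rz":0},{"hand":50,"dx":0,"dy":8,"dz":0,"rx":0,"ry":0,"rz":0}]';python3 -m jog '[{"hand":50,"dx":0,"dy":8,"dz":0,"rx":0,"ry":0,"rz":0},{"hand":50,"dx":0,"dy":6,"dz":0,"rx":0,"ry":0,"rz":0},{"hand":50,"dx":0,"dy":3,"dz":0,"rx":0,"ry":0,"rz":0},{"hand":50,"dx":0,"dy":0,"dz":0,"rx":0,"ry":0,"rz":0}]'; python3 irons.py i4
```

```text
clock: 19.98
position: [510.8, -2.9, 3.9]
ee_rot: [0.78, 0.626, -0.001, -0.001]
contact_force: [-4.9, 1.3, 0.8]
gripper_width: 50.1
clock: 20.4
position: [559.9, -13.2, 4.2]
ee_rot: [0.78, 0.626, 0.0, 0.0]
contact_force: [-3.7, -0.7, -1.7]
gripper_width: 50.1
clock: 20.73
position: [576.4, -16.7, 4.4]
ee_rot: [0.78, 0.626, 0.001, 0.001]
contact_force: [-0.4, -0.4, -1.1]
gripper_width: 50.1
scene 673.0 circ [620.5 -32. ] 59.0 mid [626.5 -27.1  11.4] warmer [ -6.  130.4]
scene 310.5 circ [ 478.5 -161. ] 51.1 mid [ 477.8 -165.2   11.1] warmer [-153.1   -9.5]
side 456.0 circ [ 473.1 -158.7] 50.5 mid [ 471.9 -159.8   11.5] warmer [-159.    -4.2]
side 344.0 circ [616.6 -31.9] 57.7 mid [625.1 -31.6  12.2] warmer [ -7.3 125.8]
```

View pics/i4.png

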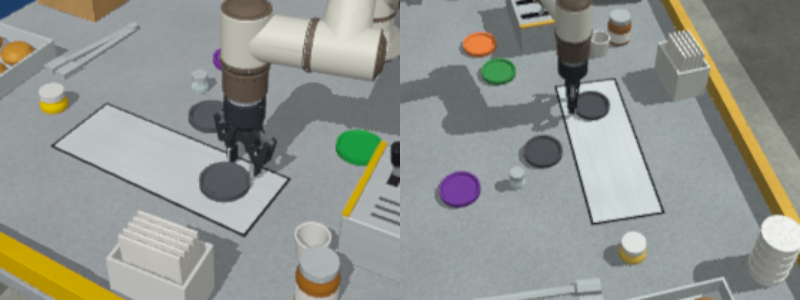

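```bash
python3 -m jog '[{"hand":50,"dx":0,"dy":-20,"dz":0,"rx":0,"ry":0,"rz":0},{"hand":50,"dx":0,"dy":-5,"dz":-30,"rx":0,"ry":0,"rz":0},{"hand":50,"dx":0,"dy":0,"dz":-40,"rx":0,"ry":0,"rz":0},{"hand":50,"dx":0,"dy":-10,"dz":-20,"rx":0,"ry":0,"rz":-0.11},{"hand":50,"dx":0,"dy":-15,"dz":0,"rx":0,"ry":0,"rz":-0.106}]';python3 -m jog '[{"hand":50,"dx":-29,"dy":-26,"dz":0,"rx":0,"ry":0,"rz":0},{"hand":50,"dx":-29,"dy":-26,"dz":0,"rx":0,"ry":0,"rz":0},{"hand":50,"dx":-29,"dy":-26,"dz":0,"rx":0,"ry":0,"rz":0},{"hand":50,"dx":-29,"dy":-26,"dz":0,"rx":0,"ry":0,"rz":0},{"hand":50,"dx":-29,"dy":-26,"dz":0,"rx":0,"ry":0,"rz":0}]'; python3 irons.py i5
```

```text
clock: 21.25
position: [531.9, -6.2, 100.8]
ee_rot: [0.705, 0.709, 0.007, 0.005]
contact_force: [0.2, 0.5, -0.3]
gripper_width: 49.8
clock: 21.67
position: [396.0, -153.3, 95.5]
ee_rot: [0.707, 0.707, 0.002, 0.002]
contact_force: [0.7, -0.3, -0.4]
gripper_width: 50.1
scene 648.5 circ [630.6 -27.8] 48.6 mid [631.4 -27.1  11. ] warmer [ -1.1 130.4]
scene 477.5 circ [ 476.4 -158.6] 51.1 mid [ 478.  -155.9   11.1] warmer [-153.    -0.2]
side 457.0 circ [ 470.5 -158.1] 51.0 mid [ 471.9 -159.9   11. ] warmer [-159.    -4.3]
side 368.5 circ [627.3 -30.5] 51.8 mid [624.5 -32.2  11.5] warmer [ -8.  125.2]
```

View pics/i5.png

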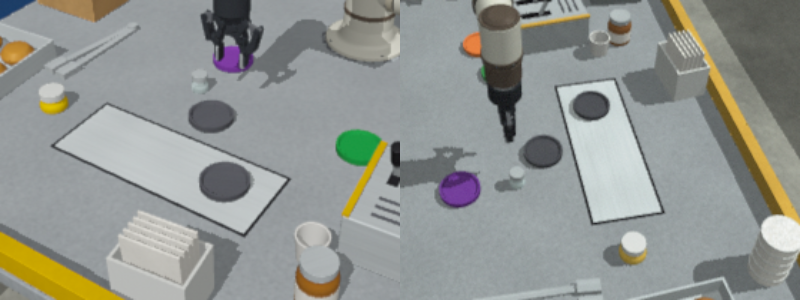

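```bash
python3 - <<'E'
from h import *
d=cam("side");W=world(d);h=cv2.cvtColor(d["img"],cv2.COLOR_RGB2HSV)
m=(h[...,0]>135)&(h[...,0]<160)&(h[...,1]>120)&(abs(W[...,2])<25)
print(np.percentile(W[m],2,0),np.percentile(W[m],98,0)); print(ray(d,(232,254),45))
E
```

```text
[ 219.8895064  -278.688901      2.66805659] [ 303.41383069 -188.67610554   17.80297711]
[ 396.44550548 -252.52279398   45.        ]
```

```bash
python3 -m jog '[{"hand":50,"dx":0,"dy":-2,"dz":25,"rx":0,"ry":0,"rz":0},{"hand":50,"dx":0,"dy":0,"dz":25,"rx":0,"ry":0,"rz":0},{"hand":50,"dx":0,"dy":0,"dz":15,"rx":0,"ry":0,"rz":0},{"hand":50,"dx":0,"dy":0,"dz":10,"rx":0,"ry":0,"rz":0},{"hand":50,"dx":0,"dy":0,"dz":0,"rx":0,"ry":0,"rz":0}]'; python3 -m jog '[{"hand":50,"dx":0,"dy":0,"dz":9,"rx":0,"ry":0,"rz":0},{"hand":50,"dx":0,"dy":0,"dz":5,"rx":0,"ry":0,"rz":0},{"hand":50,"dx":0,"dy":0,"dz":0,"rx":0,"ry":0,"rz":0}]'; python3 irons.py i6
```

```text
clock: 22.23
position: [394.5, -151.8, 18.1]
ee_rot: [0.707, 0.707, -0.0, -0.0]
contact_force: [-0.0, -0.3, 0.8]
gripper_width: 49.7
clock: 22.48
position: [394.6, -152.0, 5.3]
ee_rot: [0.707, 0.707, 0.0, 0.0]
contact_force: [-0.5, -0.2, 0.0]
gripper_width: 49.9
scene 658.0 circ [629.8 -27.8] 49.0 mid [631.  -27.5  11.2] warmer [ -1.5 129.9]
scene 475.0 circ [ 474.8 -155.9] 51.0 mid [ 477.7 -155.9   11.1] warmer [-1.533e+02 -1.000e-01]
side 458.5 circ [ 471.4 -160.1] 52.4 mid [ 471.8 -160.1   11.8] warmer [-159.2   -4.4]
side 364.0 circ [623.9 -31.3] 51.1 mid [624.4 -32.3  11.9] warmer [ -8.  125.1]
```

View pics/i6.png

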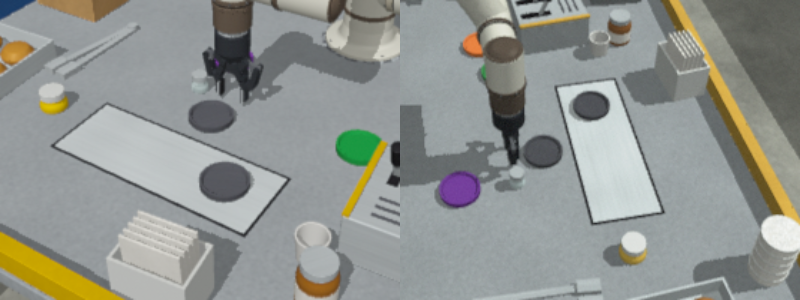

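```bash
python3 -m jog '[{"hand":50,"dx":-5,"dy":12,"dz":1,"rx":0,"ry":0,"rz":0},{"hand":50,"dx":0,"dy":12,"dz":0,"rx":0,"ry":0,"rz":0},{"hand":50,"dx":0,"dy":10,"dz":0,"rx":0,"ry":0,"rz":0},{"hand":50,"dx":0,"dy":10,"dz":0,"rx":0,"ry":0,"rz":0},{"hand":50,"dx":0,"dy":10,"dz":0,"rx":0,"ry":0,"rz":0}]';python3 -m jog '[{"hand":50,"dx":0,"dy":10,"dz":0,"rx":0,"ry":0,"rz":0},{"hand":50,"dx":0,"dy":10,"dz":0,"rx":0,"ry":0,"rz":0},{"hand":50,"dx":0,"dy":10,"dz":0,"rx":0,"ry":0,"rz":0},{"hand":50,"dx":0,"dy":10,"dz":0,"rx":0,"ry":0,"rz":0},{"hand":50,"dx":0,"dy":10,"dz":0,"rx":0,"ry":0,"rz":0}]';python3 -m jog '[{"hand":50,"dx":0,"dy":10,"dz":0,"rx":0,"ry":0,"rz":0},{"hand":50,"dx":0,"dy":10,"dz":0,"rx":0,"ry":0,"rz":0},{"hand":50,"dx":0,"dy":10,"dz":0,"rx":0,"ry":0,"rz":0},{"hand":50,"dx":0,"dy":10,"dz":0,"rx":0,"ry":0,"rz":0},{"hand":50,"dx":0,"dy":10,"dz":0,"rx":0,"ry":0,"rz":0}]'; python3 -m jog '[{"hand":50,"dx":0,"dy":10,"dz":0,"rx":0,"ry":0,"rz":0},{"hand":50,"dx":0,"dy":9,"dz":0,"rx":0,"ry":0,"rz":0},{"hand":50,"dx":0,"dy":7,"dz":0,"rx":0,"ry":0,"rz":0},{"hand":50,"dx":0,"dy":4,"dz":0,"rx":0,"ry":0,"rz":0},{"hand":50,"dx":0,"dy":0,"dz":0,"rx":0,"ry":0,"rz":0}]';python3 irons.py i7
```

```text
clock: 23.0
position: [444.3, -157.4, 4.3]
ee_rot: [0.708, 0.706, -0.003, -0.003]
contact_force: [-7.8, 0.4, 6.6]
gripper_width: 50.0
clock: 23.42
position: [494.8, -157.5, 4.4]
ee_rot: [0.708, 0.706, -0.002, -0.003]
contact_force: [-6.6, -0.3, 6.2]
gripper_width: 50.1
clock: 23.83
position: [545.1, -157.6, 4.4]
ee_rot: [0.708, 0.706, -0.002, -0.002]
contact_force: [-6.5, -1.3, 4.7]
gripper_width: 50.3
clock: 24.25
position: [577.4, -157.6, 4.4]
ee_rot: [0.708, 0.707, -0.001, -0.001]
contact_force: [-3.7, -1.3, 3.8]
gripper_width: 50.0
scene 648.0 circ [630.4 -28.1] 48.6 mid [630.7 -26.7  11.1] warmer [ -1.8 130.8]
scene 597.0 circ [ 621.7 -159.5] 58.4 mid [ 630.2 -157.    11.2] warmer [-0.9  0.5]
side 333.0 circ [ 617.7 -162. ] 57.1 mid [ 629.8 -162.4   11.8] warmer [-1.1 -4.9]
```

View pics/i7.png

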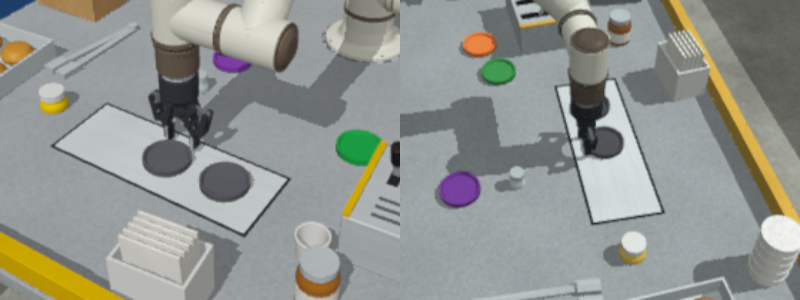

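Both irons are on the warming plate. I'll retreat and move over to the far side of the bank.

```bash
python3 -m jog '[{"hand":50,"dx":0,"dy":-15,"dz":0,"rx":0,"ry":0,"rz":0},{"hand":50,"dx":0,"dy":-10,"dz":-20,"rx":0,"ry":0,"rz":0},{"hand":50,"dx":0,"dy":0,"dz":-40,"rx":0,"ry":0,"rz":0},{"hand":0,"dx":0,"dy":0,"dz":-40,"rx":0,"ry":0,"rz":0},{"hand":0,"dx":0,"dy":0,"dz":-40,"rx":0,"ry":0,"rz":0}]';python3 -m jog '[{"hand":0,"dx":0,"dy":0,"dz":-40,"rx":0,"ry":0,"rz":0},{"hand":0,"dx":0,"dy":0,"dz":-40,"rx":0,"ry":0,"rz":0},{"hand":0,"dx":0,"dy":0,"dz":-20,"rx":0,"ry":0,"rz":-0.06},{"hand":0,"dx":0,"dy":0,"dz":0,"rx":0,"ry":0,"rz":0}]'; python3 irons.py i8
```

```text
clock: 24.77
position: [553.8, -157.4, 146.3]
ee_rot: [0.707, 0.707, 0.001, 0.001]
contact_force: [1.0, 0.5, 0.0]
gripper_width: 27.0
clock: 25.1
position: [557.0, -158.0, 251.7]
ee_rot: [0.685, 0.729, 0.005, 0.007]
contact_force: [1.0, 0.3, -0.2]
gripper_width: 0.1
scene 645.0 circ [631.2 -28.8] 48.3 mid [630.8 -27.1  11.3] warmer [ -1.7 130.4]
scene 583.0 circ [ 632.9 -158.1] 49.1 mid [ 633.6 -156.6   11.3] warmer [2.5 0.9]
side 427.5 circ [ 626.6 -160.9] 50.1 mid [ 626.8 -161.6   11.8] warmer [-4.2 -4.2]
side 366.5 circ [624.9 -29. ] 51.2 mid [624.4 -32.4  12. ] warmer [ -8.  125.1]
```

View pics/i8.png

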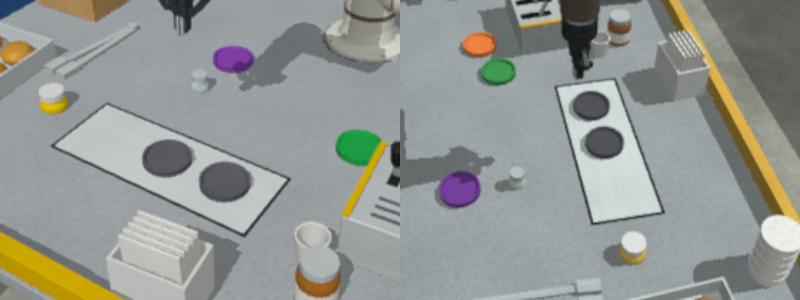

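```bash
python3 -m jog '[{"hand":0,"dx":40,"dy":9,"dz":0,"rx":0,"ry":0,"rz":0},{"hand":0,"dx":40,"dy":9,"dz":0,"rx":0,"ry":0,"rz":0},{"hand":0,"dx":40,"dy":9,"dz":0,"rx":0,"ry":0,"rz":0},{"hand":0,"dx":40,"dy":9,"dz":0,"rx":0,"ry":0,"rz":0},{"hand":0,"dx":40,"dy":9,"dz":0,"rx":0,"ry":0,"rz":0}]';python3 -m jog '[{"hand":0,"dx":40,"dy":9,"dz":0,"rx":0,"ry":0,"rz":0},{"hand":0,"dx":40,"dy":9,"dz":0,"rx":0,"ry":0,"rz":0},{"hand":0,"dx":40,"dy":9,"dz":0,"rx":0,"ry":0,"rz":0},{"hand":0,"dx":40,"dy":9,"dz":0,"rx":0,"ry":0,"rz":0},{"hand":0,"dx":40,"dy":9,"dz":0,"rx":0,"ry":0,"rz":0}]';python3 -m jog '[{"hand":0,"dx":40,"dy":5,"dz":0,"rx":0,"ry":0,"rz":0},{"hand":0,"dx":40,"dy":4,"dz":0,"rx":0,"ry":0,"rz":0},{"hand":0,"dx":4,"dy":0,"dz":0,"rx":0,"ry":0,"rz":0},{"hand":0,"dx":0,"dy":0,"dz":0,"rx":0,"ry":0,"rz":0}]'
```

```text
clock: 25.62
position: [585.7, 46.7, 242.4]
ee_rot: [0.686, 0.727, -0.001, -0.001]
contact_force: [-0.5, 0.4, -0.3]
gripper_width: -0.2
clock: 26.03
position: [618.8, 249.3, 242.0]
ee_rot: [0.686, 0.728, -0.001, -0.0]
contact_force: [1.2, -0.4, -1.2]
gripper_width: 0.4
clock: 26.37
position: [622.3, 334.2, 240.6]
ee_rot: [0.685, 0.729, -0.002, -0.001]
contact_force: [0.4, -1.3, -0.5]
gripper_width: -0.3
```

```bash
python3 -m jog '[{"hand":0,"dx":-4,"dy":10,"dz":0,"rx":0,"ry":0,"rz":0},{"hand":0,"dx":0,"dy":0,"dz":30,"rx":0,"ry":0,"rz":0},{"hand":0,"dx":0,"dy":0,"dz":20,"rx":0,"ry":0,"rz":0},{"hand":0,"dx":0,"dy":0,"dz":9,"rx":0,"ry":0,"rz":0},{"hand":0,"dx":0,"dy":0,"dz":0,"rx":0,"ry":0,"rz":0}]';python3 - <<'E'
from h import *
b=cam("side")["img"];a=cam("scene")["img"]
cv2.imwrite("pics/a8.png",np.hstack([cv2.resize(a[110:290,340:460],(400,600)),cv2.resize(b[50:170,190:270],(400,600))])[:,:,::-1])
E
```

```text
clock: 26.78
position: [632.9, 325.4, 182.0]
ee_rot: [0.687, 0.727, -0.003, -0.001]
contact_force: [-0.1, -0.4, -0.4]
gripper_width: 0.2
```

View pics/a8.png

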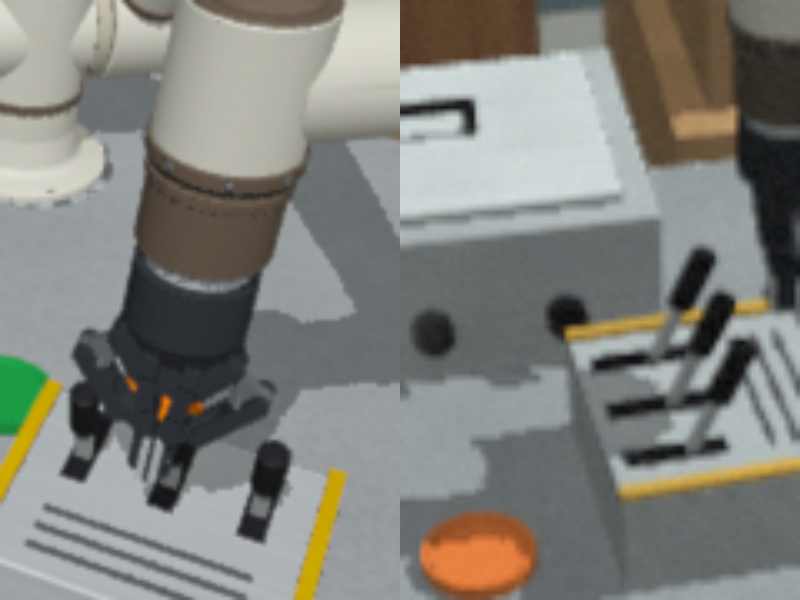

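```bash
python3 -m jog '[{"hand":0,"dx":4,"dy":-10,"dz":0,"rx":0,"ry":0,"rz":0},{"hand":0,"dx":0,"dy":-8,"dz":0,"rx":0,"ry":0,"rz":0},{"hand":0,"dx":0,"dy":-4,"dz":0,"rx":0,"ry":0,"rz":0},{"hand":0,"dx":0,"dy":0,"dz":0,"rx":0,"ry":0,"rz":0}]';python3 -m jog '[{"hand":0,"dx":0,"dy":-4,"dz":0,"rx":0,"ry":0,"rz":0},{"hand":0,"dx":0,"dy":0,"dz":0,"rx":0,"ry":0,"rz":0}]';python3 -m jog '[{"hand":0,"dx":0,"dy":-4,"dz":0,"rx":0,"ry":0,"rz":0},{"hand":0,"dx":0,"dy":0,"dz":0,"rx":0,"ry":0,"rz":0}]'
```

```text
clock: 27.22
position: [610.2, 331.2, 186.9]
ee_rot: [0.686, 0.728, 0.001, 0.0]
contact_force: [0.3, -0.8, 0.2]
gripper_width: -0.0
clock: 27.38
position: [607.4, 330.9, 186.5]
ee_rot: [0.686, 0.728, 0.001, 0.0]
contact_force: [1.4, 0.2, 0.2]
gripper_width: 0.2
clock: 27.55
position: [604.3, 330.8, 186.8]
ee_rot: [0.686, 0.728, 0.002, 0.001]
contact_force: [3.5, -0.3, 2.0]
gripper_width: -0.2
```

```bash
python3 -m jog '[{"hand":0,"dx":0,"dy":-4,"dz":4,"rx":0,"ry":0,"rz":0},{"hand":0,"dx":0,"dy":-4,"dz":0,"rx":0,"ry":0,"rz":0},{"hand":0,"dx":0,"dy":-4,"dz":0,"rx":0,"ry":0,"rz":0},{"hand":0,"dx":0,"dy":-4,"dz":0,"rx":0,"ry":0,"rz":0},{"hand":0,"dx":0,"dy":0,"dz":0,"rx":0,"ry":0,"rz":0}]';python3 -m jog '[{"hand":0,"dx":0,"dy":-8,"dz":0,"rx":0,"ry":0,"rz":0},{"hand":0,"dx":0,"dy":-10,"dz":0,"rx":0,"ry":0,"rz":0},{"hand":0,"dx":0,"dy":-10,"dz":0,"rx":0,"ry":0,"rz":0},{"hand":0,"dx":0,"dy":-10,"dz":0,"rx":0,"ry":0,"rz":0},{"hand":0,"dx":0,"dy":0,"dz":0,"rx":0,"ry":0,"rz":0}]';python3 -m jog '[{"hand":0,"dx":0,"dy":-10,"dz":0,"rx":0,"ry":0,"rz":0},{"hand":0,"dx":0,"dy":-10,"dz":0,"rx":0,"ry":0,"rz":0},{"hand":0,"dx":0,"dy":-10,"dz":0,"rx":0,"ry":0,"rz":0},{"hand":0,"dx":0,"dy":-6,"dz":0,"rx":0,"ry":0,"rz":0},{"hand":0,"dx":0,"dy":0,"dz":0,"rx":0,"ry":0,"rz":0}]'
```

```text
clock: 27.97
position: [586.0, 329.1, 181.1]
ee_rot: [0.686, 0.728, -0.001, -0.0]
contact_force: [1.1, -0.1, 1.1]
gripper_width: 0.1
clock: 28.38
position: [546.4, 326.7, 181.2]
ee_rot: [0.686, 0.728, -0.001, -0.001]
contact_force: [-0.2, -0.4, -1.0]
gripper_width: -0.1
clock: 28.8
position: [511.3, 324.5, 181.0]
ee_rot: [0.686, 0.728, -0.001, -0.0]
contact_force: [-0.3, -1.2, -0.4]
gripper_width: 0.0
```

```bash
python3 -m jog '[{"hand":0,"dx":0,"dy":-4,"dz":0,"rx":0,"ry":0,"rz":0},{"hand":0,"dx":0,"dy":-3,"dz":0,"rx":0,"ry":0,"rz":0},{"hand":0,"dx":0,"dy":0,"dz":0,"rx":0,"ry":0,"rz":0}]';python3 -m jog '[{"hand":0,"dx":0,"dy":-3,"dz":0,"rx":0,"ry":0,"rz":0},{"hand":0,"dx":0,"dy":0,"dz":0,"rx":0,"ry":0,"rz":0}]';python3 -m jog '[{"hand":0,"dx":0,"dy":-3,"dz":0,"rx":0,"ry":0,"rz":0},{"hand":0,"dx":0,"dy":0,"dz":0,"rx":0,"ry":0,"rz":0}]'
```

```text
clock: 29.05
position: [505.9, 324.5, 181.3]
ee_rot: [0.686, 0.728, -0.0, -0.0]
contact_force: [0.4, 0.0, 0.4]
gripper_width: -0.0
clock: 29.22
position: [503.2, 324.4, 181.3]
ee_rot: [0.686, 0.728, -0.0, -0.0]
contact_force: [0.0, -0.4, 0.7]
gripper_width: -0.1
clock: 29.38
position: [500.1, 324.2, 181.3]
ee_rot: [0.686, 0.728, -0.0, -0.0]
contact_force: [1.2, 0.6, -0.4]
gripper_width: -0.0
```

```bash
python3 -m jog '[{"hand":0,"dx":0,"dy":-3,"dz":0,"rx":0,"ry":0,"rz":0},{"hand":0,"dx":0,"dy":0,"dz":0,"rx":0,"ry":0,"rz":0}]';python3 -m jog '[{"hand":0,"dx":0,"dy":-3,"dz":0,"rx":0,"ry":0,"rz":0},{"hand":0,"dx":0,"dy":0,"dz":0,"rx":0,"ry":0,"rz":0}]'
```

```text
clock: 29.55
position: [498.3, 324.4, 181.9]
ee_rot: [0.686, 0.728, 0.001, 0.001]
contact_force: [5.1, -0.4, -0.6]
gripper_width: -0.2
clock: 29.72
position: [497.4, 324.8, 182.9]
ee_rot: [0.686, 0.728, 0.004, 0.002]
contact_force: [9.6, -1.0, 0.4]
gripper_width: -0.1
```

```bash
python3 -m jog '[{"hand":0,"dx":0,"dy":-2,"dz":0,"rx":0,"ry":0,"rz":0},{"hand":0,"dx":0,"dy":0,"dz":0,"rx":0,"ry":0,"rz":0},{"hand":0,"dx":0,"dy":40,"dz":0,"rx":0,"ry":0,"rz":0},{"hand":0,"dx":0,"dy":40,"dz":0,"rx":0,"ry":0,"rz":0},{"hand":0,"dx":0,"dy":40,"dz":0,"rx":0,"ry":0,"rz":0}]';python3 -m jog '[{"hand":0,"dx":0,"dy":12,"dz":0,"rx":0,"ry":0,"rz":0},{"hand":0,"dx":-33,"dy":0,"dz":0,"rx":0,"ry":0,"rz":0},{"hand":0,"dx":-32,"dy":0,"dz":0,"rx":0,"ry":0,"rz":0},{"hand":0,"dx":0,"dy":0,"dz":0,"rx":0,"ry":0,"rz":0}]';python3 - <<'E'
from h import *
b=cam("side")["img"];a=cam("scene")["img"]
cv2.imwrite("pics/a9.png",np.hstack([cv2.resize(a[110:290,340:460],(400,600)),cv2.resize(b[50:170,190:270],(400,600))])[:,:,::-1])
E
```

```text
clock: 30.13
position: [612.3, 330.8, 181.6]
ee_rot: [0.686, 0.728, -0.001, -0.001]
contact_force: [0.1, 1.4, 0.8]
gripper_width: 0.2
clock: 30.47
position: [627.2, 261.8, 180.5]
ee_rot: [0.688, 0.726, -0.002, -0.001]
contact_force: [-0.4, 0.4, 0.8]
gripper_width: 0.0
```

View pics/a9.png

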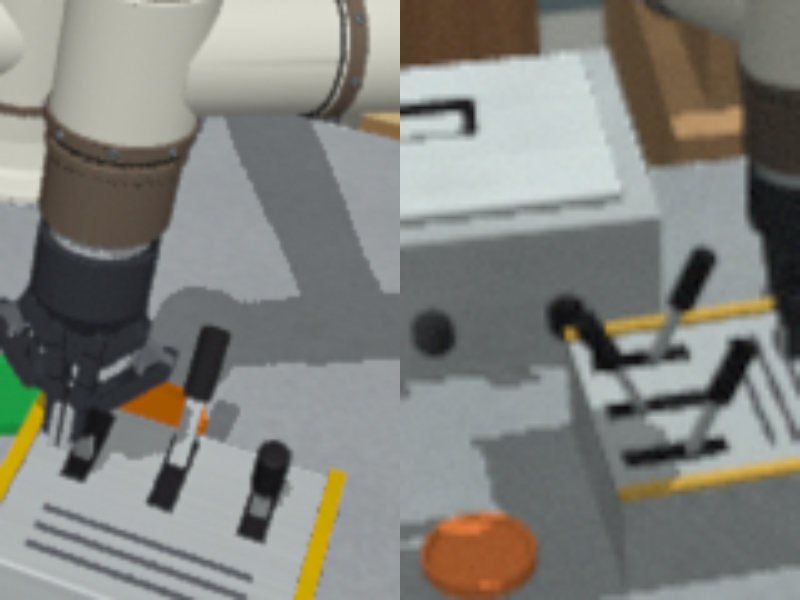

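```bash
python3 -m jog '[{"hand":0,"dx":0,"dy":-8,"dz":0,"rx":0,"ry":0,"rz":0},{"hand":0,"dx":0,"dy":-5,"dz":0,"rx":0,"ry":0,"rz":0},{"hand":0,"dx":0,"dy":-4,"dz":0,"rx":0,"ry":0,"rz":0},{"hand":0,"dx":0,"dy":0,"dz":0,"rx":0,"ry":0,"rz":0}]';python3 -m jog '[{"hand":0,"dx":0,"dy":-4,"dz":0,"rx":0,"ry":0,"rz":0},{"hand":0,"dx":0,"dy":0,"dz":0,"rx":0,"ry":0,"rz":0}]';python3 -m jog '[{"hand":0,"dx":0,"dy":-4,"dz":0,"rx":0,"ry":0,"rz":0},{"hand":0,"dx":0,"dy":0,"dz":0,"rx":0,"ry":0,"rz":0}]'
```

```text
clock: 30.9
position: [610.3, 266.6, 182.0]
ee_rot: [0.685, 0.728, 0.001, 0.0]
contact_force: [-0.4, 0.6, -0.1]
gripper_width: 0.0
clock: 31.07
position: [607.7, 266.4, 182.6]
ee_rot: [0.686, 0.728, 0.002, 0.001]
contact_force: [1.7, 1.4, 1.4]
gripper_width: -0.2
clock: 31.23
position: [603.4, 265.7, 182.3]
ee_rot: [0.686, 0.728, 0.001, 0.0]
contact_force: [3.4, 1.0, 2.7]
gripper_width: 0.2
```

```bash
python3 -m jog '[{"hand":0,"dx":0,"dy":-4,"dz":0,"rx":0,"ry":0,"rz":0},{"hand":0,"dx":0,"dy":-4,"dz":0,"rx":0,"ry":0,"rz":0},{"hand":0,"dx":0,"dy":-4,"dz":0,"rx":0,"ry":0,"rz":0},{"hand":0,"dx":0,"dy":-4,"dz":0,"rx":0,"ry":0,"rz":0},{"hand":0,"dx":0,"dy":0,"dz":0,"rx":0,"ry":0,"rz":0}]';python3 -m jog '[{"hand":0,"dx":0,"dy":-8,"dz":0,"rx":0,"ry":0,"rz":0},{"hand":0,"dx":0,"dy":-10,"dz":0,"rx":0,"ry":0,"rz":0},{"hand":0,"dx":0,"dy":-10,"dz":0,"rx":0,"ry":0,"rz":0},{"hand":0,"dx":0,"dy":-10,"dz":0,"rx":0,"ry":0,"rz":0},{"hand":0,"dx":0,"dy":0,"dz":0,"rx":0,"ry":0,"rz":0}]';python3 -m jog '[{"hand":0,"dx":0,"dy":-10,"dz":0,"rx":0,"ry":0,"rz":0},{"hand":0,"dx":0,"dy":-10,"dz":0,"rx":0,"ry":0,"rz":0},{"hand":0,"dx":0,"dy":-10,"dz":0,"rx":0,"ry":0,"rz":0},{"hand":0,"dx":0,"dy":-6,"dz":0,"rx":0,"ry":0,"rz":0},{"hand":0,"dx":0,"dy":0,"dz":0,"rx":0,"ry":0,"rz":0}]';python3 -m jog '[{"hand":0,"dx":0,"dy":-3,"dz":0,"rx":0,"ry":0,"rz":0},{"hand":0,"dx":0,"dy":-2,"dz":0,"rx":0,"ry":0,"rz":0},{"hand":0,"dx":0,"dy":0,"dz":0,"rx":0,"ry":0,"rz":0}]'
```

```text
clock: 31.65
position: [585.7, 263.9, 181.1]
ee_rot: [0.686, 0.728, -0.001, -0.0]
contact_force: [2.2, 1.1, 1.5]
gripper_width: 0.1
clock: 32.07
position: [546.3, 261.6, 181.3]
ee_rot: [0.686, 0.728, -0.001, -0.001]
contact_force: [-0.0, -0.1, 0.9]
gripper_width: -0.1
clock: 32.48
position: [511.0, 259.3, 181.0]
ee_rot: [0.686, 0.728, -0.001, -0.001]
contact_force: [-0.9, 0.4, 0.6]
gripper_width: 0.1
clock: 32.73
position: [507.9, 259.5, 181.2]
ee_rot: [0.686, 0.728, -0.0, -0.0]
contact_force: [0.7, -1.3, -0.6]
gripper_width: -0.2
```

```bash
python3 -m jog '[{"hand":0,"dx":0,"dy":-4,"dz":0,"rx":0,"ry":0,"rz":0},{"hand":0,"dx":0,"dy":0,"dz":0,"rx":0,"ry":0,"rz":0}]';python3 -m jog '[{"hand":0,"dx":0,"dy":-3,"dz":0,"rx":0,"ry":0,"rz":0},{"hand":0,"dx":0,"dy":0,"dz":0,"rx":0,"ry":0,"rz":0}]'
```

```text
clock: 32.9
position: [503.8, 259.4, 181.3]
ee_rot: [0.686, 0.728, -0.0, -0.0]
contact_force: [2.5, 0.3, 0.0]
gripper_width: -0.0
clock: 33.07
position: [501.8, 259.4, 181.7]
ee_rot: [0.686, 0.728, 0.001, 0.0]
contact_force: [4.8, 0.3, -1.0]
gripper_width: 0.3
```

```bash
python3 -m jog '[{"hand":0,"dx":0,"dy":-3,"dz":0,"rx":0,"ry":0,"rz":0},{"hand":0,"dx":0,"dy":0,"dz":0,"rx":0,"ry":0,"rz":0}]';python3 -m jog '[{"hand":0,"dx":0,"dy":-2,"dz":0,"rx":0,"ry":0,"rz":0},{"hand":0,"dx":0,"dy":0,"dz":0,"rx":0,"ry":0,"rz":0}]'
```

```text
clock: 33.23
position: [501.0, 259.9, 182.8]
ee_rot: [0.686, 0.728, 0.003, 0.002]
contact_force: [8.5, -0.5, -0.6]
gripper_width: -0.2
clock: 33.4
position: [500.4, 260.3, 183.5]
ee_rot: [0.686, 0.728, 0.005, 0.002]
contact_force: [12.6, -1.2, -0.7]
gripper_width: -0.0
```

```bash
python3 -m jog '[{"hand":0,"dx":0,"dy":40,"dz":0,"rx":0,"ry":0,"rz":0},{"hand":0,"dx":0,"dy":40,"dz":0,"rx":0,"ry":0,"rz":0},{"hand":0,"dx":0,"dy":40,"dz":0,"rx":0,"ry":0,"rz":0},{"hand":0,"dx":0,"dy":10,"dz":0,"rx":0,"ry":0,"rz":0},{"hand":0,"dx":33,"dy":0,"dz":0,"rx":0,"ry":0,"rz":0}]';python3 -m jog '[{"hand":0,"dx":32,"dy":0,"dz":0,"rx":0,"ry":0,"rz":0},{"hand":0,"dx":33,"dy":0,"dz":0,"rx":0,"ry":0,"rz":0},{"hand":0,"dx":32,"dy":0,"dz":0,"rx":0,"ry":0,"rz":0},{"hand":0,"dx":0,"dy":0,"dz":0,"rx":0,"ry":0,"rz":0}]';python3 - <<'E'
from h import *
b=cam("side")["img"];a=cam("scene")["img"]
cv2.imwrite("pics/a10.png",np.hstack([cv2.resize(a[110:290,340:460],(400,600)),cv2.resize(b[50:170,190:270],(400,600))])[:,:,::-1])
E
```

```text
clock: 33.82
position: [625.9, 294.8, 179.5]
ee_rot: [0.689, 0.725, -0.003, -0.001]
contact_force: [0.1, 0.6, -0.5]
gripper_width: -0.0
clock: 34.15
position: [616.3, 401.3, 179.4]
ee_rot: [0.684, 0.729, -0.001, -0.001]
contact_force: [-0.3, -0.6, -0.2]
gripper_width: -0.1
```

View pics/a10.png

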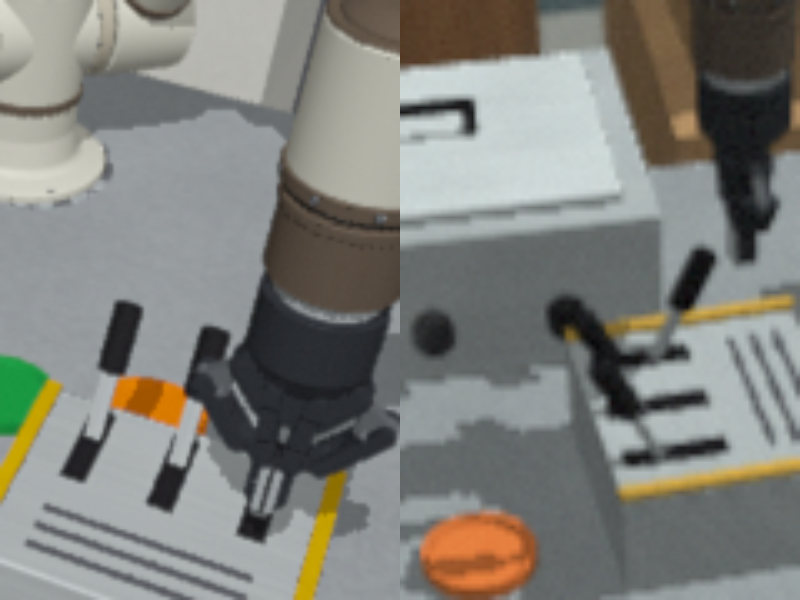

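```bash
python3 -m jog '[{"hand":0,"dx":-1,"dy":-4,"dz":0,"rx":0,"ry":0,"rz":0},{"hand":0,"dx":0,"dy":-4,"dz":0,"rx":0,"ry":0,"rz":0},{"hand":0,"dx":0,"dy":-4,"dz":0,"rx":0,"ry":0,"rz":0},{"hand":0,"dx":0,"dy":0,"dz":0,"rx":0,"ry":0,"rz":0}]';python3 -m jog '[{"hand":0,"dx":0,"dy":-4,"dz":0,"rx":0,"ry":0,"rz":0},{"hand":0,"dx":0,"dy":-4,"dz":0,"rx":0,"ry":0,"rz":0},{"hand":0,"dx":0,"dy":0,"dz":0,"rx":0,"ry":0,"rz":0}]'
```

```text
clock: 34.58
position: [605.7, 393.5, 182.0]
ee_rot: [0.686, 0.727, -0.0, -0.0]
contact_force: [0.4, -0.2, 0.0]
gripper_width: -0.4
clock: 34.83
position: [599.4, 394.1, 183.3]
ee_rot: [0.686, 0.728, 0.002, 0.001]
contact_force: [3.8, -0.8, 2.8]
gripper_width: 0.2
```

```bash
python3 -m jog '[{"hand":0,"dx":0,"dy":-4,"dz":0,"rx":0,"ry":0,"rz":0},{"hand":0,"dx":0,"dy":-4,"dz":0,"rx":0,"ry":0,"rz":0},{"hand":0,"dx":0,"dy":-4,"dz":0,"rx":0,"ry":0,"rz":0},{"hand":0,"dx":0,"dy":-4,"dz":0,"rx":0,"ry":0,"rz":0},{"hand":0,"dx":0,"dy":0,"dz":0,"rx":0,"ry":0,"rz":0}]';python3 -m jog '[{"hand":0,"dx":0,"dy":-8,"dz":0,"rx":0,"ry":0,"rz":0},{"hand":0,"dx":0,"dy":-10,"dz":0,"rx":0,"ry":0,"rz":0},{"hand":0,"dx":0,"dy":-10,"dz":0,"rx":0,"ry":0,"rz":0},{"hand":0,"dx":0,"dy":-10,"dz":0,"rx":0,"ry":0,"rz":0},{"hand":0,"dx":0,"dy":0,"dz":0,"rx":0,"ry":0,"rz":0}]';python3 -m jog '[{"hand":0,"dx":0,"dy":-10,"dz":0,"rx":0,"ry":0,"rz":0},{"hand":0,"dx":0,"dy":-10,"dz":0,"rx":0,"ry":0,"rz":0},{"hand":0,"dx":0,"dy":-10,"dz":0,"rx":0,"ry":0,"rz":0},{"hand":0,"dx":0,"dy":-5,"dz":0,"rx":0,"ry":0,"rz":0},{"hand":0,"dx":0,"dy":0,"dz":0,"rx":0,"ry":0,"rz":0}]';python3 -m jog '[{"hand":0,"dx":0,"dy":-3,"dz":0,"rx":0,"ry":0,"rz":0},{"hand":0,"dx":0,"dy":-3,"dz":0,"rx":0,"ry":0,"rz":0},{"hand":0,"dx":0,"dy":0,"dz":0,"rx":0,"ry":0,"rz":0}]'
```

```text
clock: 35.25
position: [581.4, 393.3, 181.3]
ee_rot: [0.686, 0.728, -0.0, -0.0]
contact_force: [2.6, 0.4, 2.2]
gripper_width: 0.1
clock: 35.67
position: [542.0, 390.6, 181.1]
ee_rot: [0.686, 0.728, -0.001, -0.001]
contact_force: [-0.6, -0.4, -1.1]
gripper_width: 0.3
clock: 36.08
position: [507.5, 388.3, 180.9]
ee_rot: [0.686, 0.728, -0.002, -0.0]
contact_force: [-0.8, -0.1, 0.3]
gripper_width: 0.3
clock: 36.33
position: [503.2, 388.4, 181.3]
ee_rot: [0.686, 0.728, -0.0, -0.0]
contact_force: [1.0, -0.4, -0.8]
gripper_width: 0.2
```

```bash
python3 -m jog '[{"hand":0,"dx":0,"dy":-4,"dz":0,"rx":0,"ry":0,"rz":0},{"hand":0,"dx":0,"dy":0,"dz":0,"rx":0,"ry":0,"rz":0}]';python3 -m jog '[{"hand":0,"dx":0,"dy":-3,"dz":0,"rx":0,"ry":0,"rz":0},{"hand":0,"dx":0,"dy":0,"dz":0,"rx":0,"ry":0,"rz":0}]'
```

```text
clock: 36.5
position: [499.2, 388.3, 181.3]
ee_rot: [0.686, 0.728, -0.0, -0.0]
contact_force: [1.7, -0.0, 0.2]
gripper_width: 0.2
clock: 36.67
position: [496.3, 388.1, 181.3]
ee_rot: [0.686, 0.728, -0.0, -0.0]
contact_force: [0.8, 0.5, -0.5]
gripper_width: -0.0
```

```bash
python3 -m jog '[{"hand":0,"dx":0,"dy":-3,"dz":0,"rx":0,"ry":0,"rz":0},{"hand":0,"dx":0,"dy":0,"dz":0,"rx":0,"ry":0,"rz":0}]';python3 -m jog '[{"hand":0,"dx":0,"dy":-3,"dz":0,"rx":0,"ry":0,"rz":0},{"hand":0,"dx":0,"dy":0,"dz":0,"rx":0,"ry":0,"rz":0}]'
```

```text
clock: 36.83
position: [494.8, 388.2, 182.0]
ee_rot: [0.686, 0.728, 0.001, 0.001]
contact_force: [5.5, -0.5, -0.7]
gripper_width: 0.3
clock: 37.0
position: [493.9, 388.5, 182.9]
ee_rot: [0.686, 0.728, 0.004, 0.002]
contact_force: [9.9, 0.0, -1.2]
gripper_width: 0.3
```

```bash
python3 -m jog '[{"hand":0,"dx":0,"dy":-2,"dz":0,"rx":0,"ry":0,"rz":0},{"hand":0,"dx":0,"dy":0,"dz":0,"rx":0,"ry":0,"rz":0},{"hand":0,"dx":0,"dy":40,"dz":0,"rx":0,"ry":0,"rz":0},{"hand":0,"dx":0,"dy":40,"dz":0,"rx":0,"ry":0,"rz":0},{"hand":0,"dx":0,"dy":30,"dz":-20,"rx":0,"ry":0,"rz":0}]';python3 -m jog '[{"hand":0,"dx":0,"dy":0,"dz":-40,"rx":0,"ry":0,"rz":0},{"hand":0,"dx":0,"dy":0,"dz":-40,"rx":0,"ry":0,"rz":0},{"hand":0,"dx":0,"dy":0,"dz":-20,"rx":0,"ry":0,"rz":0},{"hand":0,"dx":0,"dy":0,"dz":0,"rx":0,"ry":0,"rz":0},{"hand":0,"dx":0,"dy":0,"dz":0,"rx":0,"ry":0,"rz":0}]';python3 irons.py i9; python3 - <<'E'
from h import *
d=cam("scene");b=cam("side")["img"];a=d["img"]
cv2.imwrite("pics/a11.png",np.hstack([cv2.resize(a[110:290,340:460],(400,600)),cv2.resize(b[50:170,190:270],(400,600))])[:,:,::-1])
W=world(d);hsv=cv2.cvtColor(a,cv2.COLOR_RGB2HSV)
m=((hsv[...,2]<45)&(W[...,2]>140)&(W[...,2]<215)&(W[...,0]>300)).astype(np.uint8)
c,_=cv2.findContours(m,cv2.RETR_EXTERNAL,cv2.CHAIN_APPROX_NONE)
for k in c:
    if cv2.contourArea(k)<60: continue
    r=cv2.minAreaRect(k); print("grip",r,ray(d,r[0],172))
E
```

```text
clock: 37.42
position: [597.6, 392.7, 196.5]
ee_rot: [0.686, 0.727, -0.005, -0.001]
contact_force: [0.3, 0.8, -1.6]
gripper_width: 0.1
clock: 37.83
position: [598.1, 394.5, 303.0]
ee_rot: [0.686, 0.728, 0.001, -0.001]
contact_force: [0.2, -0.5, -1.2]
gripper_width: -0.1
scene 662.0 circ [631.5 -29.8] 49.4 mid [631.3 -27.3  11.4] warmer [ -1.2 130.2]
scene 590.5 circ [ 632.1 -158.5] 49.6 mid [ 633.2 -156.9   11.3] warmer [2.2 0.6]
side 429.5 circ [ 626.1 -160.5] 50.5 mid [ 627.2 -161.1   11.3] warmer [-3.8 -3.7]
side 367.5 circ [623.  -32.4] 52.5 mid [624.4 -32.1  11.7] warmer [ -8.1 125.3]
grip ((428.6499938964844, 226.55001831054688), (8.538147926330566, 22.135942459106445), 18.43494987487793) [480.2718114  387.52901155 172.        ]
grip ((401.5664367675781, 218.7510528564453), (7.5366315841674805, 20.613012313842773), 14.931418418884277) [484.90258744 322.89077383 172.        ]
grip ((375.6886291503906, 210.83961486816406), (7.005387783050537, 20.192001342773438), 15.94539737701416) [487.71054844 257.85823517 172.        ]
```

View pics/i9.png

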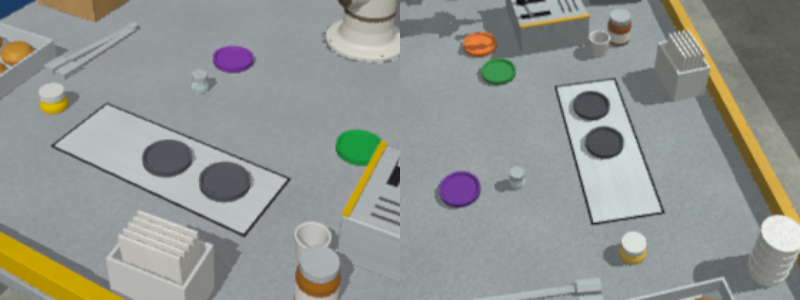

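View pics/a11.png

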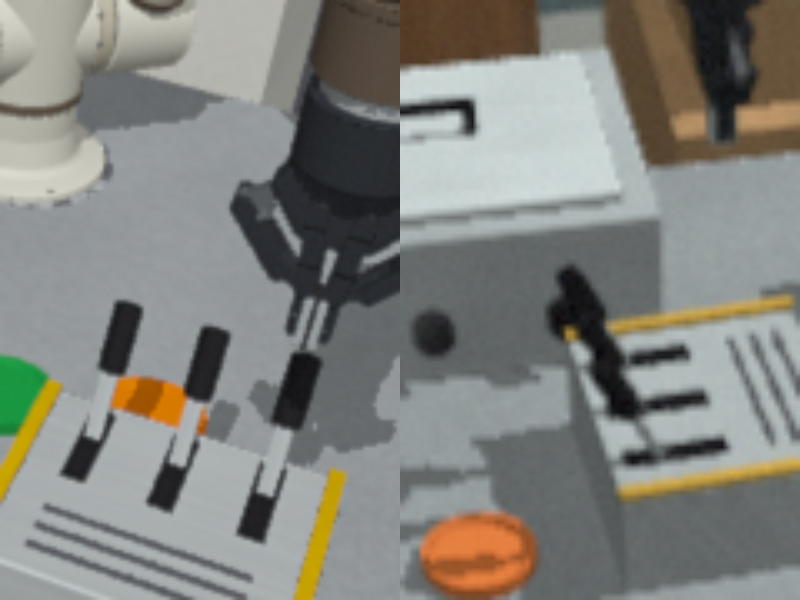

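All grips are back at their starting pixels, within about 0.3 px, and both irons are well inside the plate. I'll hand in.

```bash
python3 irons.py i10; python3 -c "
from bench import arm
print(arm.job_done()); print(arm.read_state()['clock'])"
```

```text
scene 668.0 circ [630.  -28.7] 50.2 mid [630.8 -27.4  11.3] warmer [ -1.7 130.1]
scene 589.5 circ [ 633.6 -157.4] 51.0 mid [ 633.  -156.8   11.3] warmer [2.  0.8]
side 431.0 circ [ 627.5 -157.9] 51.7 mid [ 627.  -162.4   11.4] warmer [-3.9 -4.9]
side 366.0 circ [623.6 -29.5] 52.6 mid [624.1 -32.4  11.6] warmer [ -8.4 125. ]
the job is handed in; nothing more can be done
None
the job is handed in; nothing more can be done
```

The job is handed in at about 38 s, with both iron plates on the warming plate and all three levers back on. No verdict was reported.

- **Levers:** the interlock order turned out to be left, right, middle to switch off, and middle, right, left to bring back. In the last image all three grips sit within about 0.3 px of where they started.
- **Iron plates:** only two were present this time. I slid both onto the plate while it was off. Measured from the plate centre, they sit at about (-5, 128) mm and (-1, -2) mm, against limits of 34 and 174 mm. The scene and side cameras disagree by 6–7 mm, which is still well inside the limits. Neither had been knocked aside.
- **Other things on the counter:** the shaker, cup, pot, tongs and jar look unmoved in the final images. I did not measure them again.
- **Doubtful point:** my first push on the blocked right lever was too hard. The last wrist reading was about 60 N (47.6 N along x, 37.4 N along z), right at the forcing limit. I backed off at once, and later pushes stayed at or below about 23 N. I can't tell from here whether that first push counted as forcing.

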